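# Hang the magnifier and the hammer in their own holders

### The job

Someone has hung the magnifier in the hammer's holder, the one with the wide collar. Put the magnifier handle-first into its own holder with the narrow collar, and hang the hammer handle-first in the wide collar, each dropped right down until its head rests on the collar and left hanging there; leave everything else on the bench where it is.

Things in the scene. Friction and masses are not known exactly. Their poses are not given: they have to be found in the camera images.
- wide_stand: Holder with the WIDE collar, fixed: grey foot 165 x 90 x 12 mm, bent 8 mm steel rod, and at the top a slanting steel tube (collar). Origin: on the bench, straight below the middle of the collar's upper mouth; x points from the stand's front to its back, away from the robot at yaw 0. Foot x = -60 to 105 mm; the rod rises at x = -40 mm and carries the collar from its lower front side.
- narrow_stand: Holder with the NARROW collar, fixed; otherwise the same in all sizes, origin and axes as wide_stand. Which of the two stands on the left, and their turn, change from start to start.
- wide_stand_collar: The hammer's collar: steel tube, bore 22 mm, wall 4 mm, 25 mm long, open at both ends. Origin: middle of its upper mouth, 165 mm above the bench. z: along the tube, up and out; it leans 40 degrees from vertical towards the stand's front (roughly towards the robot). y: level, across the stand.
- narrow_stand_collar: The magnifier's collar: steel tube, bore 14 mm, wall 4 mm, 25 mm long, open at both ends. Origin: middle of its upper mouth, 165 mm above the bench. z: along the tube, up and out; it leans 40 degrees from vertical towards the stand's front (roughly towards the robot). y: level, across the stand.
- hammer: Small soft-face hammer, 0.15 to 0.24 kg: pale round wooden handle and a cross head. Origin: middle of the head's underside, where the handle enters. z: along the handle towards the head (head z = 0 to 26 mm, handle 0 to -150 mm); y: along the head. It lies on its side on the bench, head nearer the robot, y level, x up, origin 13 mm up. It balances within 10 mm of the origin.
- hammer_head (a point): Middle of the hammer's head, 13 mm above its underside along the hammer's z. The head is a 26 mm steel cube with a round face 24 mm across and 13 mm deep on each side, one brass, one white nylon: 52 mm overall along y, its flat end faces at y = +-26 mm.
- hammer_end (a point): Free end of the hammer's handle, 150 mm from the head's underside. The handle is 16 mm thick (too thick for the narrow collar); its last 8 mm taper to 9 mm.
- magnifier: Hand magnifier, 0.08 to 0.13 kg: dark metal handle, a black ferrule 28 mm across, a round lens in a black rim. Origin: middle of the ferrule's underside, the shoulder that catches on a collar. z: along the handle towards the lens (ferrule z = 0 to 13 mm). At the start it hangs loosely in the wide collar, handle down, leaning on its lower side, y across the stand.
- magnifier_lens (a point): Middle of the lens, 38 mm from the ferrule's underside along the magnifier's z. The rim is a disc 56 mm across and 10 mm thick, its flat sides at y = +-5 mm of the magnifier.
- magnifier_end (a point): Free end of the magnifier's handle, 115 mm from the ferrule's underside. The handle is 10 mm thick; its last 6 mm taper to 6 mm.
- parts_tray: Bystander, to be left alone: open aluminium tray 200 x 130 x 50 mm with screws in it. Origin: middle of its underside.
- multimeter: Bystander, to be left alone: grey hand multimeter lying on its back, 180 x 85 x 45 mm. Origin: middle of its underside.
- solder_reel: Bystander, to be left alone: grey metal solder reel lying flat, 54 mm across, 40 mm high. Origin: middle of its underside.
- screwdriver: Bystander, to be left alone: grey screwdriver lying on the bench, about 200 mm long. Origin: near its middle.
- circuit_board: Bystander, to be left alone: green circuit board 100 x 75 mm, 18 mm high with its parts. Origin: middle of its underside.
- flux_bottle: Bystander, to be left alone: clear bottle 40 mm across, 110 mm high. Origin: middle of its underside.
- tip_cleaner: Bystander, to be left alone: round dark tin of brass wool, 72 mm across, 45 mm high. Origin: middle of its underside.
Not all that is in view belongs to the job. What is shaped like the magnifier but pink is not meant.

How it is judged:
By the outcome, as a careful person would: the job done as asked, in the order asked, and still so for the second after the job is handed in, with the robot touching nothing.
It also fails if it takes over 67 s, if anything falls off the work surface, if the arm or the gripper's body presses on something with over 40 N, if the wrist force passes 120 N, or if a joint passes its speed limit or range.

### The arm

A 7-joint arm with a two-finger parallel gripper is mounted at the origin on the work surface. World frame = base frame: x ahead of the robot, y to its left, z up, the work surface at z = 0. Lengths are in mm, angles in rad, forces in N, time in s.
With the tool pointing down it reaches from about 425 to 1025 mm from the base axis. Payload 3.6 kg.
Tool frame: the origin (TCP) lies at the very end of the fingers, on their centre line; the grasp point (between the pads) lies r.tcp_to_grasp behind it (r.tcp_to_grasp is the distance from the TCP to the grasp point, in mm); y points along the fingers, x is the direction in which the jaws open and shut, and the axes are right-handed (so a half turn about y gives the same grasp; the last joint's range is limited). The gripper opens to 85 mm and grips with 20 to 120 N. Pads are 22 mm wide; open, the fingers measure 114 mm over their backs; the gripper's body (76 mm by 85 mm) begins 54 mm behind the grasp point. The pads swing forward as they close: fully open they stand 13 mm farther back than shut.
Start: joints at [1.077, 0.591, 0.048, 1.609, -0.033, 0.943, -0.034], TCP at [282.196, -667.829, 192.102] pointing down, gripper open.
Joint ranges: [-2.69, 2.69], [-0.47, 2.24], [-1.27, 1.36], [0.19, 2.51], [-1.53, 4.68], [0.08, 2.07], [-3.09, 3.09]. Speed limits (rad/s): [2.57, 2.57, 3.14, 3.14, 3.14, 3.14, 3.14].

### API

Orientations are given as [roll, pitch, yaw] about the fixed x, y, z axes, in that order (R = Rz(yaw) Ry(pitch) Rx(roll)).
In Python, from cell import r gives the robot as it stands.
- The arm moves only by the tool play_rows, never from a script. Its arguments are lists of equal length, an entry for each row: "linear": the shift along the tool's x, y, z in m, a list of three; "dr": the turn, a rotation vector about the tool's x, y, z in rad, a list of three. A call has 1 to 12 rows; each row shifts and turns the commanded pose from where the row before left it, along the tool's axes as they then stand; what a row does not reach is not made up. A row lasts 1/12 s, in which the tool goes at most 41.7 mm and 7.16 degrees, less where a joint would pass 70% of its speed; a pose out of reach is approached as far as the arm can. A call is refused whole if a number of a shift passes 0.0417 or a number of a turn 0.125, either way. A call with a gripper value outside its range is refused whole. "jaw" is the opening, from -1 (shut) to 1 (fully open), set as the call begins (left out, the last holds). The fingers move at their own pace and stop on an object; the grip force is fixed at half the most. Time passes only in rows, so rows that do not move let the fingers close. It gives the time, the measured TCP pose, the force and the opening at its end, in the units of the state.
- r.read_state(): the state, without advancing time (a new reading comes with each control period).
- r.snapshot(name): name is "scene" or "top" or "wrist"; returns a dict with "img" (420x560x3 uint8, red, green, blue), "z_map" (420x560 float32, mm along the optical axis (not along the pixel's ray), 0 where there is no reading), "mtx" (3x3 intrinsics, pixels), "position" and "attitude" of the camera in the world; the wrist camera has in their place "tool_from_camera" (4x4, takes a point from camera to tool coordinates, whose origin is the TCP and whose axes are the tool frame's). Camera axes: x right, y up, looking along -z (the intrinsics and any distortion apply to the point x, -y, -z); pixel columns grow to the right and rows downward; lengths in mm; the calibration is good to about 2 mm. A picture is of the moment at which its call begins: read the wrist's pose just before it.
- r.hand_in(): hands the job in, once; it reports no verdict.
The state is a dict: "t": time; "joint_pos": joint angles; "qvel": joint speeds; "joint_torque": joint torques, N m; "ee_pos": TCP position; "orientation": TCP orientation; "force": force on the tool from outside, world axes, zero at the start; "torque": the same for the moment, N m; "gripper_width": opening from 0.0 (shut) to 1.0 (fully open).
Only numpy, scipy, OpenCV 4.12 (cv2) and the standard library are available. Lean on these libraries where they do the work, as an engineer would, in place of code of your own. Each camera call takes 0.05 s, during which the arm holds its last target.

## Working session

There is one attempt and no reset: what is moved stays moved. The work goes in short steps, Python scripts to look and compute and a tool call to move; the robot and the scene stay as the last step left them, time stands still between calls to the robot, and variables do not carry over. Pictures are saved under pics/ and viewed, and the job is handed in when it is done.

Besides the shell and the picture viewer there is one more tool, called after "Request:" as name(argument=value, ...) on one line, values as JSON. play_rows: Moves the arm, as the interface text tells. Its arguments: {"type":"object","properties":{"linear":{"type":"array"},"dr":{"type":"array"},"jaw":{"type":"number"}},"required":["linear","dr"]}

```bash
ls; mkdir -p pics
cat > h.py <<'E'
import numpy as np,cv2,pickle
from scipy.spatial.transform import Rotation as R
from cell import r
def Re(o): return R.from_euler('xyz',o).as_matrix()
def snap(n,tag):
    st=r.read_state(); s=r.snapshot(n)
    if n=='wrist':
        T=np.eye(4);T[:3,:3]=Re(st['orientation']);T[:3,3]=st['ee_pos']
        s['T']=T@np.array(s['tool_from_camera'])
    else:
        T=np.eye(4);a=np.array(s['attitude']);T[:3,:3]=a if a.shape==(3,3) else Re(a);T[:3,3]=s['position'];s['T']=T
    s['st']=st
    pickle.dump(s,open(f'pics/{tag}.pkl','wb'))
    cv2.imwrite(f'pics/{tag}.png',cv2.cvtColor(s['img'],cv2.COLOR_RGB2BGR))
    return s
def load(tag): return pickle.load(open(f'pics/{tag}.pkl','rb'))
def pts(s):
    K=np.array(s['mtx']);z=s['z_map'];v,u=np.mgrid[:z.shape[0],:z.shape[1]]
    X=(u-K[0,2])/K[0,0]*z;Y=(v-K[1,2])/K[1,1]*z
    P=np.stack([X,-Y,-z],-1)
    return P@s['T'][:3,:3].T+s['T'][:3,3]
def proj(s,p):
    q=(np.atleast_2d(p)-s['T'][:3,3])@s['T'][:3,:3];K=np.array(s['mtx'])
    return np.stack([K[0,0]*q[:,0]/-q[:,2]+K[0,2],K[1,1]*-q[:,1]/-q[:,2]+K[1,2]],-1)
def ray(s,u,v):
    K=np.array(s['mtx']);d=np.array([(u-K[0,2])/K[0,0],-(v-K[1,2])/K[1,1],-1.]);return s['T'][:3,3],s['T'][:3,:3]@d
def onplane(s,u,v,h):
    o,d=ray(s,u,v);return o+d*(h-o[2])/d[2]
E
python3 - <<'E'
from h import *
for n in ['scene','top','wrist']:
    s=snap(n,n+'0');print(n,{k:v for k,v in s.items() if k not in('img','z_map','st')})
print(r.read_state(),r.tcp_to_grasp)
E
```

```text
pics
scene {'mtx': array([[489.12801157,   0.        , 275.42105536],
       [  0.        , 489.12801157, 211.87403535],
       [  0.        ,   0.        ,   1.        ]]), 'position': array([1447.97069731, -726.04605467,  965.99850896]), 'attitude': array([ 0.95704224, -0.00968624,  0.94013763]), 'T': array([[ 5.89649211e-01, -4.69821355e-01,  6.56948782e-01,
         1.44797070e+03],
       [ 8.07601379e-01,  3.33223630e-01, -4.86561430e-01,
        -7.26046055e+02],
       [ 9.68609262e-03,  8.17453306e-01,  5.75913424e-01,
         9.65998509e+02],
       [ 0.00000000e+00,  0.00000000e+00,  0.00000000e+00,
         1.00000000e+00]])}
top {'mtx': array([[504.2822386 ,   0.        , 268.0306735 ],
       [  0.        , 504.2822386 , 209.95650425],
       [  0.        ,   0.        ,   1.        ]]), 'position': array([ 352.93683768,   11.74790609, 1525.09737456]), 'attitude': array([ 1.04915848e-01, -2.21461562e-04, -1.54467622e+00]), 'T': array([[ 2.61171377e-02,  9.94161538e-01, -1.04693510e-01,
         3.52936838e+02],
       [-9.99658865e-01,  2.59967144e-02, -2.51490893e-03,
[... 1072 characters left out ...]
]])}
{'t': 0.15, 'joint_pos': array([ 1.0774932 ,  0.59192197,  0.04832239,  1.60950989, -0.03330446,
        0.94271843, -0.03370338]), 'qvel': array([ 0.00045982, -0.00031731,  0.00077808, -0.00373617, -0.00131567,
       -0.00042528, -0.00017995]), 'joint_torque': array([ 2.17119123e-03, -5.49247491e+01,  1.54949639e+00, -1.98455930e+01,
        9.56040225e-03,  5.67878044e-03,  1.52531112e-05]), 'ee_pos': array([ 281.92574104, -667.17390598,  191.20076047]), 'orientation': array([-1.57089741,  0.00174965, -1.17092905]), 'force': array([ 0.60565138,  0.05077923, -0.17866127]), 'torque': array([ 0.04584303, -0.02725614,  0.05005275]), 'gripper_width': 0.9985869835357908} 18.700000000000003
```

View pics/scene0.png

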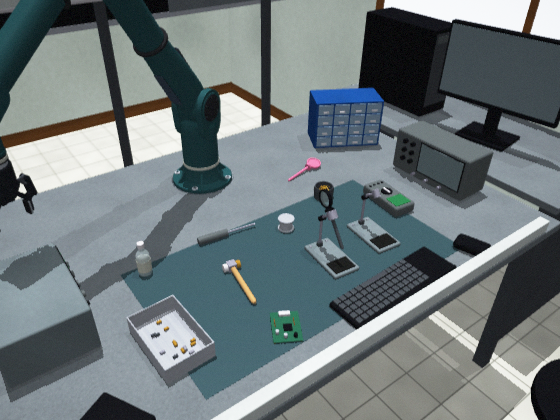

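View pics/top0.png

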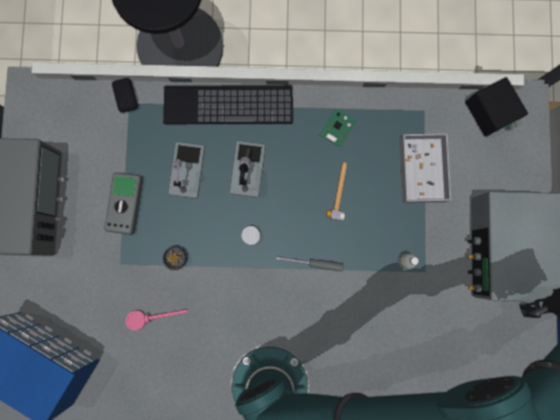

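View pics/wrist0.png

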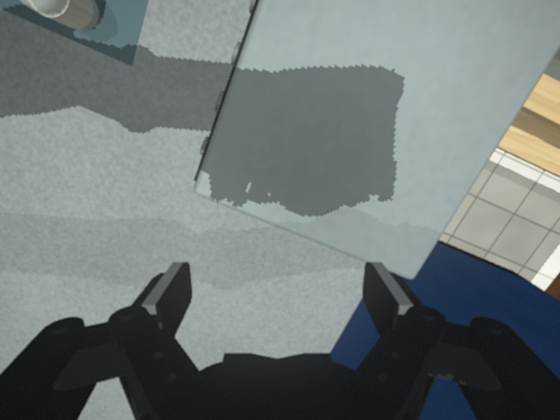

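The scene view shows the magnifier in the stand near (328,215) and the empty narrow stand at (370,205). The hammer lies around (240,280). In the top view they are at (247,168), (186,168) and (340,190).

Run:
```python
from h import *
s=load('top0');t=load('scene0')
a=s['img'][130:210,155:275];b=t['img'][165:285,285:415]
a=cv2.resize(a,None,fx=6,fy=6,interpolation=cv2.INTER_CUBIC);b=cv2.resize(b,None,fx=5,fy=5,interpolation=cv2.INTER_CUBIC)
cv2.imwrite('pics/a.png',a[:,:,::-1]);cv2.imwrite('pics/b.png',b[:,:,::-1])
c=s['img'][150:230,310:370];cv2.imwrite('pics/c.png',cv2.resize(c,None,fx=7,fy=7,interpolation=cv2.INTER_CUBIC)[:,:,::-1])
P=pts(s)
for u,v in [(247,168),(186,168),(340,190),(336,214),(250,235),(300,300),(340,400)]:print(u,v,P[v,u].round(1))
```

```text
247 168 [608.4  75.3 173.5]
186 168 [635.  269.4   6.9]
340 190 [ 577.4 -199.6   20.8]
336 214 [ 503.7 -187.4   28.4]
250 235 [434.   66.9  34.6]
300 300 [245.8 -86.9  -0.9]
340 400 [ 103.2 -128.9  555.2]
```

View pics/a.png

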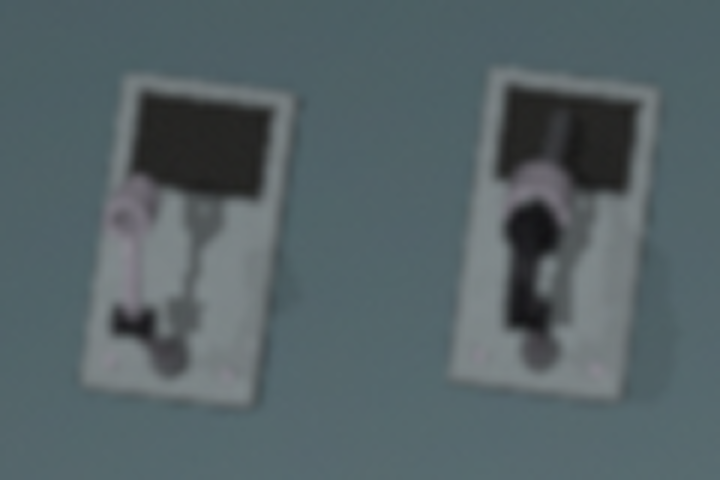

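View pics/b.png

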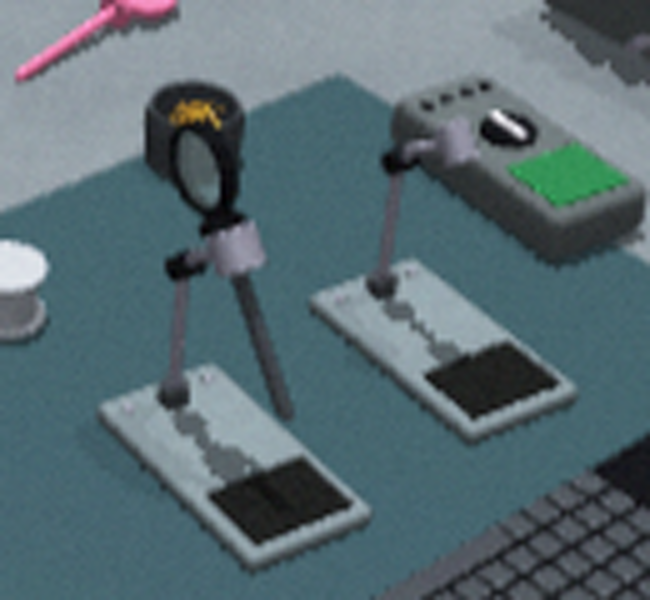

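View pics/c.png

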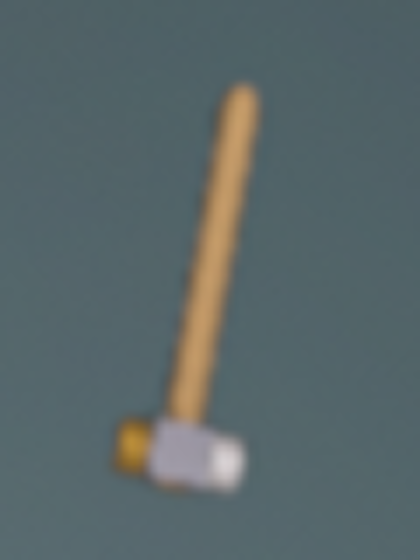

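Run:
```python
from h import *
s=load('top0')
# foot: subpixel from crop-a corners
S=dict(narrow=[(125,73),(297,92),(255,410),(82,387)],wide=[(490,68),(660,88),(622,405),(448,380)])
for n,c in S.items():
    w=np.array([onplane(s,155+(u+.5)/6-.5,130+(v+.5)/6-.5,12) for u,v in c])
    print(n,w.round(1).tolist(),'len',np.linalg.norm(w[0]-w[3]).round(1),np.linalg.norm(w[1]-w[0]).round(1))
    d=(w[0]+w[1]-w[2]-w[3])[:2];e=(w[0]+w[3]-w[1]-w[2])[:2]
    yaw=np.arctan2(d[1],d[0]);yaw2=np.arctan2(e[1],e[0])-np.pi/2
    c=w.mean(0)[:2];yw=(yaw+yaw2)/2
    print(' yaw',yaw,yaw2,'origin',(c-22.5*np.array([np.cos(yw),np.sin(yw)])).round(1))
# hammer
img=s['img'];hsv=cv2.cvtColor(img,cv2.COLOR_RGB2HSV);P=pts(s)
m=((hsv[...,0]>8)&(hsv[...,0]<28)&(hsv[...,1]>90)).astype(np.uint8);m[:,:320]=0;m[:,365:]=0;m[:155]=0;m[225:]=0
c=sorted(cv2.findContours(m,0,1)[0],key=cv2.contourArea)[-1]
q=c[:,0,:];print('hammer mask bbox',cv2.boundingRect(c))
ys,xs=np.nonzero(m); 
w=np.array([onplane(s,u,v,18) for u,v in zip(xs,ys)])[:,:2]
hw=w[w[:,0]>530];cc=hw.mean(0);U,S_,V=np.linalg.svd(hw-cc,full_matrices=False);d=V[0]*np.sign(V[0][0]);pr=(hw-cc)@d
print('handle centre',cc,'dir',d,'far end',cc+d*pr.max(),pr.max(),pr.min(),'yaw',np.arctan2(d[1],d[0]))
for uv in [(336,214),(327,213),(344,216)]: print(onplane(s,*uv,20).round(1))
```

```text
narrow [[714.6, 304.4, 12.0], [707.1, 216.3, 12.0], [543.2, 231.0, 12.0], [552.6, 318.8, 12.0]] len 162.7 88.4
 yaw -0.0890184147656895 -0.0962988391811157 origin [607.  269.7]
wide [[722.1, 118.4, 12.0], [714.0, 31.4, 12.0], [550.6, 46.2, 12.0], [561.0, 134.3, 12.0]] len 161.9 87.4
 yaw -0.09436550430237772 -0.10552747881806623 origin [614.5  84.8]
hammer mask bbox (334, 163, 12, 47)
handle centre [ 595.12544855 -200.62957151] dir [ 0.98640117 -0.16435548] far end [ 661.37539793 -211.66822677] 67.16329133190398 -64.91338167662842 yaw -0.16510457428197325
[ 504.5 -188.5   20. ]
[ 506.8 -161.5   20. ]
[ 499.1 -212.6   20. ]
```

Request:
play_rows(linear=[[0, -0.04, 0], [0, -0.04, 0], [0, -0.04, 0], [0, -0.04, 0], [0, -0.04, 0], [-0.04, 0, 0.007], [-0.04, 0, 0.007], [-0.04, 0, 0.007], [-0.04, 0, 0.007], [-0.04, 0, 0.007], [-0.04, 0, 0.007], [-0.04, 0, 0.007]], dr=[[0, 0.1, 0], [0, 0.1, 0], [0, 0.1, 0], [0, 0.1, 0], [0, 0.1, 0], [0, 0, 0], [0, 0, 0], [0, 0, 0], [0, 0, 0], [0, 0, 0], [0, 0, 0], [0, 0, 0]], jaw=1)

```text
t: 1.15
ee_pos: [358.9, -391.9, 391.8]
orientation: [-1.571, 0.0, -1.671]
force: [1.6, -0.2, -0.5]
gripper_width: 0.999
```

Request:
play_rows(linear=[[-0.04, 0, 0.007], [-0.04, 0, 0.007], [-0.04, 0, 0.007], [-0.04, 0, 0.007], [-0.04, 0, 0.007], [-0.04, 0, 0.007], [-0.04, 0, 0.007], [-0.04, 0, 0.007], [-0.04, 0, 0.007], [-0.04, 0, 0.007], [-0.04, 0, 0.007], [-0.04, 0, 0.007]], dr=[[0, 0, 0], [0, 0, 0], [0, 0, 0], [0, 0, 0], [0, 0, 0], [0, 0, 0], [0, 0, 0], [0, 0, 0], [0, 0, 0], [0, 0, 0], [0, 0, 0], [0, 0, 0]])

```text
t: 2.15
ee_pos: [490.3, 76.9, 392.1]
orientation: [-1.571, -0.0, -1.671]
force: [-0.2, -0.3, 0.9]
gripper_width: 1.0
```

Request:
play_rows(linear=[[0, 0, 0], [0, 0, 0], [0, 0, 0], [0, 0, 0], [0, 0, 0], [0, 0, 0], [-0.015, 0.025, -0.014], [-0.015, 0.025, -0.014], [-0.015, 0.025, -0.014], [-0.015, 0.025, -0.014], [0, 0, 0], [0, 0, 0]], dr=[[0.1163, 0, 0], [0.1163, 0, 0], [0.1163, 0, 0], [0.1163, 0, 0], [0.1163, 0, 0], [0.1163, 0, 0], [0, 0, 0], [0, 0, 0], [0, 0, 0], [0, 0, 0], [0, 0, 0], [0, 0, 0]])

```text
t: 3.15
ee_pos: [507.9, 105.0, 324.1]
orientation: [-0.904, -0.005, -1.676]
force: [0.1, 0.2, 1.3]
gripper_width: 1.0
```

Run:
```python
from h import *
s=snap('wrist','w1');print(s['st'])
```

```text
{'t': 3.15, 'joint_pos': array([ 0.17836645, -0.00731982, -0.71246149,  2.33911315,  1.01591051,
        0.44853515, -3.06819097]), 'qvel': array([-0.07606295, -0.02114687,  0.09181486, -0.0081158 , -0.0008501 ,
       -0.00291517,  0.00104732]), 'joint_torque': array([ 1.02315545e+00, -1.55359840e+01, -9.83551629e-01, -1.92038673e+01,
        8.54984242e-01, -1.97198144e-01, -7.51474552e-03]), 'ee_pos': array([507.8774909 , 105.02494017, 324.14927127]), 'orientation': array([-0.90429258, -0.00544498, -1.67611322]), 'force': array([0.11928478, 0.16416868, 1.31474216]), 'torque': array([ 0.03583246,  0.60934113, -0.05152664]), 'gripper_width': 0.9998182079183298}
```

View pics/w1.png

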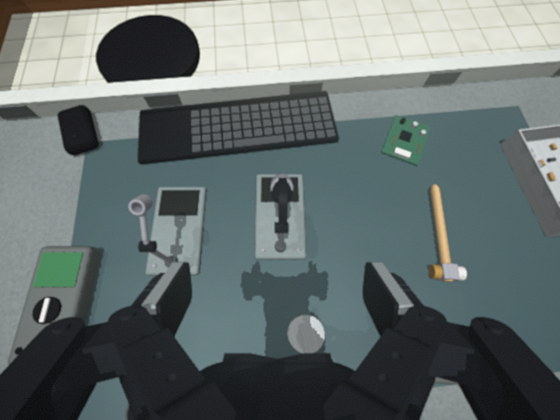

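Run:
```python
from h import *
s=load('w1')
c=s['img'][165:280,110:320];cv2.imwrite('pics/d.png',cv2.resize(c,None,fx=3.8,fy=3.8,interpolation=cv2.INTER_CUBIC)[:,:,::-1])
for n,o in dict(n=(607,269.7),w=(614.5,84.8)).items(): print(n,proj(s,[o[0],o[1],165]).round(1))
c,sn=np.cos(-.095),np.sin(-.095)
o=np.array([614.5,84.8,165]);az=np.array([-.643*c,-.643*sn,.766])
for k in (0,13,38,66): print(k,proj(s,o+az*k).round(1))
```

```text
n [[138.5 210.1]]
w [[283.  191.2]]
0 [[283.  191.2]]
13 [[283.3 193.9]]
38 [[284.  199.7]]
66 [[284.8 207.2]]
```

View pics/d.png

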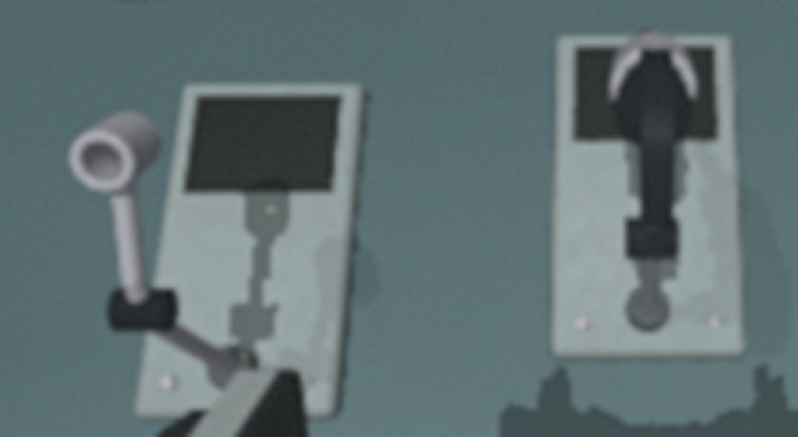

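Run:
```python
from h import *
s=load('w1');t=load('top0');sc=load('scene0')
print('narrow mouth w1',onplane(s,136.6,205.8,165).round(1),'top',onplane(t,175.8,165.0,165).round(1))
f=lambda c,x0,y0,k:[(x0+(u+.5)/k-.5,y0+(v+.5)/k-.5) for u,v in c]
for n,c in dict(narrow=[(183,85),(362,87),(338,416),(135,413)],wide=[(556,37),(732,37),(745,355),(551,355)]).items():
    w=np.array([onplane(s,u,v,12) for u,v in f(c,110,165,3.8)])
    print(n,w.round(1).tolist(),np.linalg.norm(w[0]-w[3]),np.linalg.norm(w[1]-w[0]))
    d=(w[0]+w[1]-w[2]-w[3])[:2];e=(w[0]+w[3]-w[1]-w[2])[:2]
    y1=np.arctan2(d[1],d[0]);y2=np.arctan2(e[1],e[0])-np.pi/2;yw=(y1+y2)/2
    print(y1,y2,(w.mean(0)[:2]-22.5*np.array([np.cos(yw),np.sin(yw)])).round(1))
P=pts(s)
# depth of collars: cluster points with z 130..180
for lo,hi in [((110,180),(165,235)),((260,165),(305,215))]:
    Q=P[lo[1]:hi[1],lo[0]:hi[0]].reshape(-1,3);Q=Q[(Q[:,2]>130)&(Q[:,2]<250)]
    print(len(Q),Q.mean(0).round(1),Q.min(0).round(1),Q.max(0).round(1))
```

```text
narrow mouth w1 [613.2 272.5 165. ] top [613.2 270.8 165. ]
narrow [[716.9, 306.3, 12.0], [706.8, 218.4, 12.0], [546.4, 231.7, 12.0], [557.0, 321.0, 12.0]] 160.51252295019754 88.48382930954672
-0.08681667486864172 -0.11628193871511261 [609.4 271.6]
wide [[724.7, 120.9, 12.0], [715.7, 32.6, 12.0], [554.8, 48.6, 12.0], [563.9, 135.8, 12.0]] 161.56674161106295 88.71089324714144
-0.0958084081459363 -0.10253297932856231 [617.4  86.7]
499 [611.1 271.6 154.9] [584.7 261.  132.6] [634.4 283.4 172.1]
656 [602.5  89.3 191.1] [567.5  71.7 152.8] [645.  101.5 219.7]
```

Request:
play_rows(linear=[[0, 0, 0], [0, 0, 0], [0, 0, 0], [0, 0, 0], [0, 0, 0], [0, 0, 0], [0, 0, 0], [0, 0, 0], [0, 0, 0], [0, 0, 0], [0, 0, 0], [0, 0, 0]], dr=[[0, -0.12, 0], [0, -0.12, 0], [0, -0.12, 0], [0, -0.12, 0], [0, -0.12, 0], [0, -0.12, 0], [0, -0.12, 0], [0, -0.12, 0], [0, -0.12, 0], [0, -0.12, 0], [0, -0.12, 0], [0, -0.12, 0]])

```text
t: 4.2
ee_pos: [508.1, 106.5, 325.7]
orientation: [-1.478, -0.664, -0.258]
force: [0.3, 0.5, 0.4]
gripper_width: 0.998
```

Request:
play_rows(linear=[[0, 0, 0], [0, 0, 0], [0, 0, 0], [0, 0, 0], [0, 0, 0], [0, 0, 0], [0, 0, 0], [0, 0, 0], [0, 0, 0], [0, 0, 0], [0, 0, 0], [0, 0, 0]], dr=[[0, -0.12, 0], [0, -0.12, 0], [0, -0.12, 0], [0, -0.12, 0], [0, -0.12, 0], [0, -0.12, 0], [0, -0.12, 0], [0, -0.12, 0], [0, -0.12, 0], [0, -0.12, 0], [0, -0.12, 0], [0, -0.12, 0]])

```text
t: 5.2
ee_pos: [508.1, 106.5, 325.7]
orientation: [-2.225, -0.153, 1.266]
force: [-0.3, 0.1, 0.5]
gripper_width: 1.001
```

Run:
```python
from h import *
s=snap('wrist','w2');st=s['st'];print(st['t'],st['joint_pos'].round(3),st['ee_pos'],st['orientation'])
print(Re(st['orientation']).round(3))
```

```text
5.2 [ 0.144 -0.011 -0.681  2.339  1.016  0.448 -0.183] [508.10470208 106.47701113 325.74525897] [-2.22535652 -0.15297765  1.26586693]
[[ 0.297  0.617 -0.729]
 [ 0.943 -0.067  0.327]
 [ 0.152 -0.784 -0.602]]
```

View pics/w2.png

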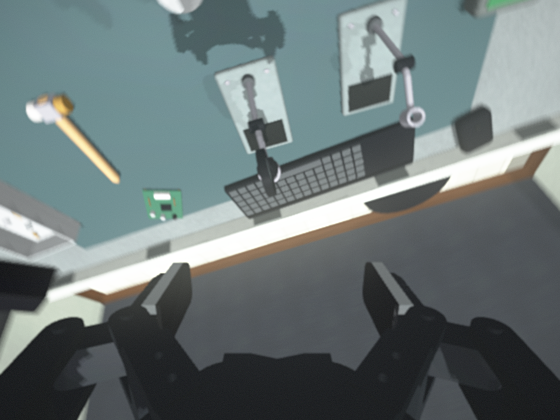

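```bash
cat > lens.py <<'E'
from h import *
from scipy.optimize import least_squares
import sys
def fit(tag,box,yaw,y0):
    s=load(tag);P=pts(s);img=s['img'].astype(int)
    u0,v0,u1,v1=box
    Q=P[v0:v1,u0:u1].reshape(-1,3);C=img[v0:v1,u0:u1].reshape(-1,3)
    k=(C.max(1)<75)&(Q[:,2]>150)&(Q[:,2]<260);Q=Q[k]
    sx=np.array([np.cos(yaw),np.sin(yaw)]);sy=np.array([-sx[1],sx[0]])
    X=Q[:,:2]@sx;Y=Q[:,:2]@sy;Z=Q[:,2]
    k=(abs(Y-np.median(Y))<9);X,Y,Z=X[k],Y[k],Z[k]
    print(len(X),'y med',np.median(Y),Y.std())
    return X,Y,Z,sx,sy
if __name__=='__main__':
    for tag,box in [('w1',(265,160,300,235)),('scene0',(305,175,340,215)),('w2',(245,115,285,200))]:
        X,Y,Z,sx,sy=fit(tag,box,-.098,0)
        k=Z>175
        print(tag,X.min(),X.max(),Z.min(),Z.max())
        for a,b,c in sorted(zip(X[k],Z[k],Y[k]))[::max(1,k.sum()//25)]:print(round(a),round(b),round(c),end=' | ')
        print()
E
python3 lens.py
```

```text
503 y med 147.34906669476675 4.024836681454961
w1 550.0150119094204 611.6650271161444 160.10529181965796 219.67214028013734
550 197 146 | 551 195 151 | 551 197 146 | 552 201 144 | 554 204 146 | 555 206 145 | 557 208 143 | 558 210 143 | 560 212 151 | 562 211 150 | 563 213 144 | 565 214 150 | 567 216 151 | 568 218 143 | 570 216 148 | 572 217 150 | 574 218 146 | 576 219 144 | 578 220 145 | 581 217 143 | 583 218 149 | 586 217 149 | 588 217 144 | 591 214 152 | 594 213 144 | 598 209 146 | 
146 y med 142.7634958937286 3.6444640293754906
scene0 548.4619885570704 610.7564602250471 159.97806882440523 218.58203783246756
548 187 144 | 551 195 145 | 554 194 143 | 556 206 141 | 559 204 142 | 562 212 143 | 568 214 138 | 575 210 141 | 581 218 146 | 583 214 142 | 586 218 146 | 590 213 147 | 592 207 147 | 594 200 142 | 596 206 147 | 597 208 142 | 598 206 142 | 600 208 148 | 600 204 141 | 602 177 142 | 602 198 150 | 603 193 140 | 604 186 150 | 605 178 147 | 607 175 146 | 
376 y med 149.29940663764495 3.970749887114563
w2 549.8708853710223 608.0932042599618 155.3523397009962 215.8483373862366
550 194 144 | 551 191 151 | 551 193 150 | 551 192 151 | 551 188 146 | 552 193 151 | 552 196 150 | 552 186 148 | 552 199 143 | 552 194 142 | 553 204 144 | 553 201 146 | 553 198 148 | 554 201 147 | 554 205 145 | 555 202 150 | 555 205 144 | 556 206 143 | 556 207 142 | 557 178 151 | 558 207 144 | 559 211 143 | 559 209 145 | 575 214 151 | 600 184 150 | 602 197 150 |
```

Request:
play_rows(linear=[[0, 0, 0], [0, 0, 0], [0, 0, 0], [0, 0, 0], [0, 0, 0]], dr=[[0, -0.12, 0], [0, -0.12, 0], [0, -0.02, 0], [0.115, 0, 0], [0.115, 0, 0]])

```text
t: 5.67
ee_pos: [507.4, 101.9, 323.8]
orientation: [-2.113, 0.015, 1.455]
force: [-0.5, 0.2, 0.6]
gripper_width: 1.0
```

```bash
cat >> h.py <<'E'
def target_R(tilt,yaw):
    # tool x=+stand y, tool y points fwd(tilt) & down
    sx=np.array([np.cos(yaw),np.sin(yaw),0]);x=np.array([-sx[1],sx[0],0]);y=np.sin(tilt)*sx+np.array([0,0,-np.cos(tilt)])
    return np.stack([x,y,np.cross(x,y)],1)
def delta(p,tilt,yaw):
    st=r.read_state();A=Re(st['orientation']);B=target_R(tilt,yaw)
    rv=R.from_matrix(A.T@B).as_rotvec()
    print('t',st['t'],'j',st['joint_pos'].round(2),'pos',np.round(st['ee_pos'],1),'F',np.round(st['force'],1))
    print('tilt now',np.degrees(np.arctan2(np.hypot(A[0,1],A[1,1]),-A[2,1])).round(2),'yaw',np.arctan2(-A[0,0],A[1,0]).round(4))
    d=np.array(p)-st['ee_pos'];print('rotvec tool',rv.round(4),'| lin in cur axes mm',(A.T@d).round(1),'| in target axes',(B.T@d).round(1))
E
python3 - <<'E'
from h import *
delta([557.7,92.8,258.5],np.radians(25),-.098)
E
```

```text
t 5.6667 j [ 0.17  0.01 -0.66  2.25  0.67  0.52  0.44] pos [507.4 101.9 323.8] F [-0.5  0.2  0.6]
tilt now 31.07 yaw -0.116
rotvec tool [ 0.1056 -0.0087 -0.0219] | lin in cur axes mm [ -2.3  82.3 -10. ] | in target axes [ -4.2  80.7 -18.6]
```

Request:
play_rows(linear=[[0, 0, 0], [-0.002, 0.025, -0.006], [-0.001, 0.025, -0.006], [-0.001, 0.025, -0.006], [0, 0.006, 0], [0, 0, 0]], dr=[[0.1, -0.009, -0.022], [0, 0, 0], [0, 0, 0], [0, 0, 0], [0, 0, 0], [0, 0, 0]])

```text
t: 6.17
ee_pos: [561.5, 89.9, 258.6]
orientation: [-2.045, 0.009, 1.463]
force: [0.1, 0.2, -0.6]
gripper_width: 1.003
```

Run:
```python
from h import *
delta([557.7,92.8,258.5],np.radians(25),-.098)
snap('wrist','w3')
```

```text
t 6.1667 j [ 0.13  0.2  -0.58  2.22  0.83  0.48  0.35] pos [561.5  89.9 258.6] F [ 0.1  0.2 -0.6]
tilt now 27.15 yaw -0.1079
rotvec tool [ 0.0374 -0.0047 -0.0129] | lin in cur axes mm [ 2.5 -1.8  3.7] | in target axes [ 2.6 -1.6  3.8]
```

View pics/w3.png

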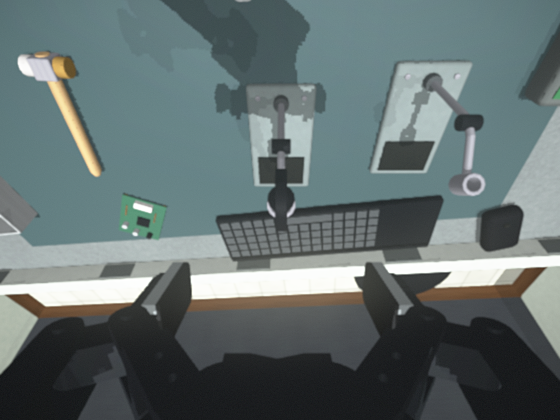

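Run:
```python
from h import *
from lens import fit
X,Y,Z,sx,sy=fit('w3',(262,120,300,235),-.098,0)
print(X.min(),X.max(),Z.min(),Z.max(),Y.min(),Y.max())
s=load('w3')
c=s['img'][75:250,230:500];cv2.imwrite('pics/d3.png',cv2.resize(c,None,fx=2.9,fy=2.9,interpolation=cv2.INTER_CUBIC)[:,:,::-1])
# narrow mouth
P=pts(s);Q=P[165:205,445:490].reshape(-1,3);Q=Q[(Q[:,2]>130)&(Q[:,2]<190)];print(Q.mean(0),Q.min(0),Q.max(0))
```

```text
837 y med 146.1704614720578 3.8111029530242124
550.1354547099736 608.2550714226787 158.21851110310845 220.01259816349273 138.00093866088525 155.1112438334327
[614.83166151 269.78860375 158.29137807] [601.23355657 259.48368089 141.93504477] [634.9862173  282.94320441 172.41157908]
```

View pics/d3.png

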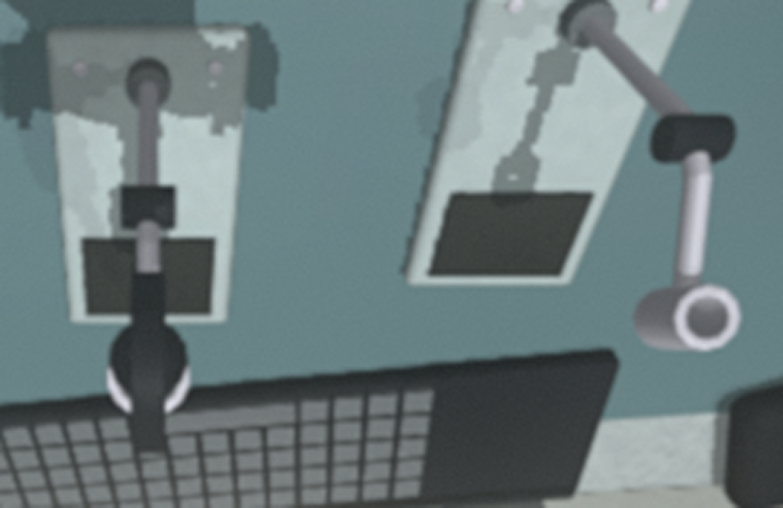

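Run:
```python
from h import *
s=load('w3');print(onplane(s,473.1,184.0,165))
delta([595.5,88.6,177],np.radians(25),-.098)
```

```text
[611.27242137 272.56790857 165.        ]
t 6.2167 j [ 0.13  0.2  -0.58  2.22  0.83  0.48  0.36] pos [561.4  90.6 259.8] F [-0.3 -0.5 -0.1]
tilt now 27.25 yaw -0.1062
rotvec tool [ 0.0391 -0.0033 -0.0119] | lin in cur axes mm [ 2.4 89.3  7.5] | in target axes [ 1.3 89.5  4. ]
```

Request:
play_rows(linear=[[0.001, 0, 0.004], [0, 0.025, 0], [0, 0.025, 0], [0, 0.02, 0], [0, 0.019, 0], [0, 0, 0], [0, 0, 0]], dr=[[0.038, -0.003, -0.012], [0, 0, 0], [0, 0, 0], [0, 0, 0], [0, 0, 0], [0, 0, 0], [0, 0, 0]])

```text
t: 6.8
ee_pos: [595.7, 88.8, 178.7]
orientation: [-2.01, -0.0, 1.474]
force: [0.3, -0.5, 0.0]
gripper_width: 1.0
```

Run:
```python
from h import *
delta([595.5,88.6,177],np.radians(25),-.098)
snap('wrist','w4')
```

```text
t 6.8 j [ 0.03  0.36 -0.44  2.22  1.09  0.38  0.13] pos [595.7  88.8 178.7] F [ 0.3 -0.5  0. ]
tilt now 25.17 yaw -0.0965
rotvec tool [0.0029 0.0014 0.0006] | lin in cur axes mm [-0.2  1.5  0.9] | in target axes [-0.2  1.5  0.9]
```

View pics/w4.png

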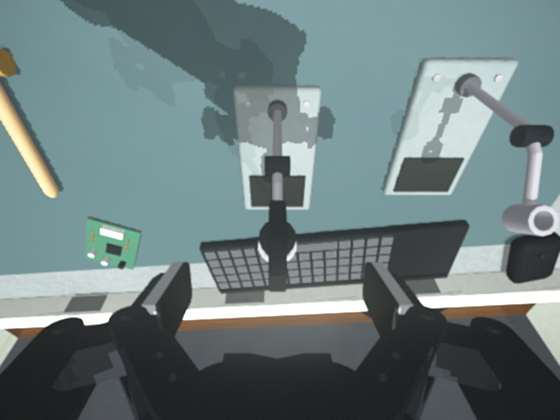

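Request:
play_rows(linear=[[0, 0, 0], [0, 0, 0], [0, 0, 0], [0, 0, 0], [0, 0, 0], [0, 0, 0], [0, 0, 0], [0, 0, 0]], dr=[[0, 0, 0], [0, 0, 0], [0, 0, 0], [0, 0, 0], [0, 0, 0], [0, 0, 0], [0, 0, 0], [0, 0, 0]], jaw=-1)

```text
t: 7.52
ee_pos: [596.0, 88.6, 178.2]
orientation: [-2.01, -0.0, 1.475]
force: [-2.4, 0.5, 3.3]
gripper_width: 0.073
```

Run:
```python
from h import *
delta([595.5,88.6,177],np.radians(25),-.098)
snap('wrist','w5');snap('scene','s5')
c=load('s5')['img'][130:290,260:440];cv2.imwrite('pics/s5c.png',cv2.resize(c,None,fx=3.7,fy=3.7,interpolation=cv2.INTER_CUBIC)[:,:,::-1])
```

```text
t 7.5167 j [ 0.03  0.36 -0.44  2.22  1.1   0.38  0.12] pos [596.   88.6 178.2] F [-2.4  0.5  3.3]
tilt now 25.17 yaw -0.0961
rotvec tool [0.0029 0.0016 0.0012] | lin in cur axes mm [-0.1  0.9  1. ] | in target axes [-0.1  0.9  1. ]
```

View pics/w5.png

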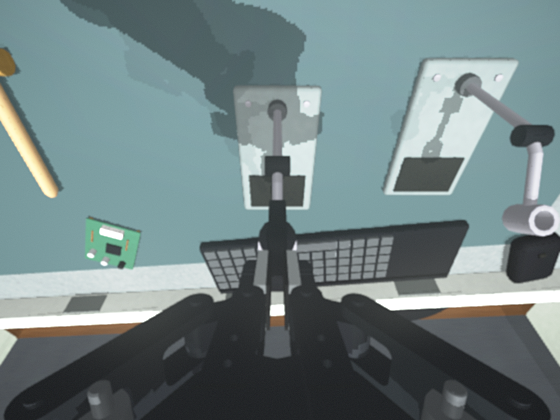

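View pics/s5c.png

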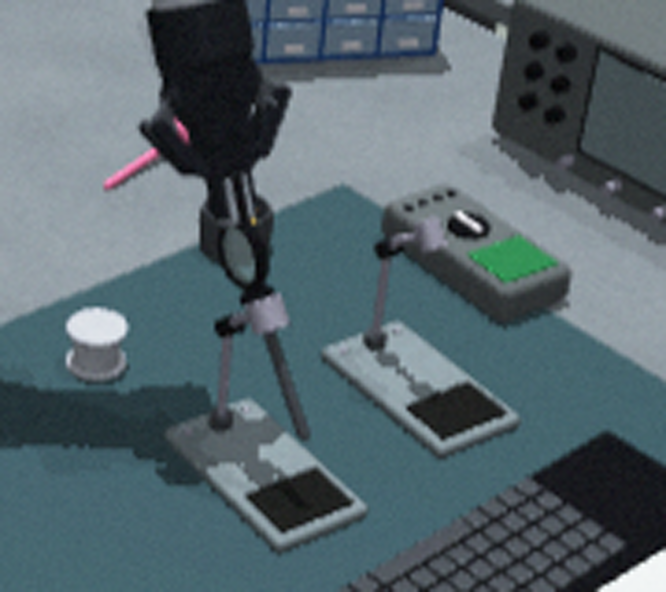

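Run:
```python
from h import *
s=load('s5');f=lambda p:((proj(s,p)-[260,130])*3.7).round()
st=s['st'];A=Re(st['orientation']);p=st['ee_pos']
print('tcp',f(p),'grasp',f(p-A[:,1]*18.7),'body',f(p-A[:,1]*72.7))
sx=np.array([np.cos(-.098),np.sin(-.098),0]);sy=np.array([-sx[1],sx[0],0]);L=577.5*sx+146.5*sy+[0,0,191];print('lens',L,f(L))
print(f([617,86,165]),f([612,272,165]))
w=load('w5');print(proj(w,p),proj(w,p-A[:,1]*18.7),proj(w,L))
```

```text
tcp [[247. 267.]] grasp [[243. 244.]] body [[230. 177.]]
lens [589.063094    89.29261609 191.        ] [[243. 249.]]
[[261. 295.]] [[426. 218.]]
[[277.22032295 236.79089438]] [[277.29410786 248.61905996]] [[277.23755883 244.47152749]]
```

Run:
```python
from h import *
s=load('s5');c=s['img'][165:225,300:350];a=cv2.resize(c,None,fx=8,fy=8,interpolation=cv2.INTER_CUBIC)
w=load('w5');c=w['img'][200:290,240:315];b=cv2.resize(c,None,fx=5.33,fy=5.34,interpolation=cv2.INTER_CUBIC)[:480]
cv2.imwrite('pics/z5.png',np.hstack([a,b])[:,:,::-1])
```

```text
(no output)
```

View pics/z5.png

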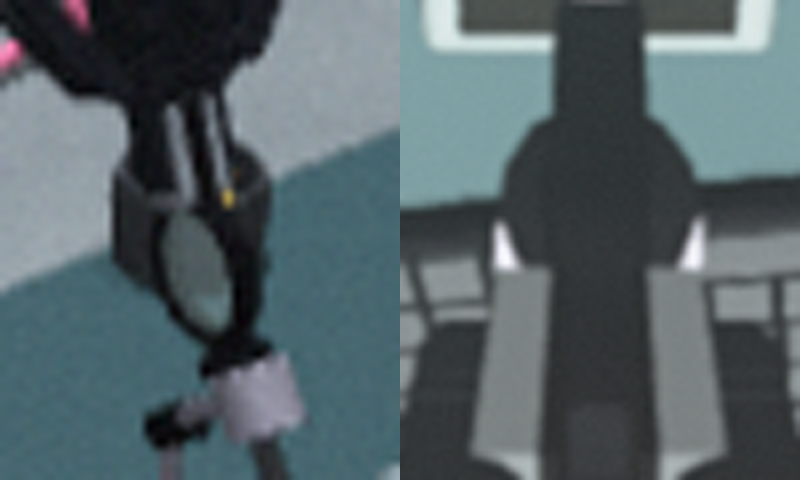

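Run:
```python
from h import *
s=load('s5');w=load('w5');st=s['st'];A=Re(st['orientation']);p=st['ee_pos']
for b in (0,-5,-10,-18.7):
  for z in (-11,0,11):
    for x in (-12,-5,5,12):
      q=p+A@[x,b,z]
      print(b,z,x,'scene crop',((proj(s,q)[0]-[300,165])*8).round(),'wrist crop',((proj(w,q)[0]-[240,200])*5.33).round())
```

```text
0 -11 -12 scene crop [204. 310.] wrist crop [103. 277.]
0 -11 -5 scene crop [220. 305.] wrist crop [159. 277.]
0 -11 5 scene crop [243. 297.] wrist crop [238. 277.]
0 -11 12 scene crop [258. 291.] wrist crop [293. 277.]
0 0 -12 scene crop [187. 307.] wrist crop [102. 196.]
0 0 -5 scene crop [203. 302.] wrist crop [158. 196.]
0 0 5 scene crop [225. 294.] wrist crop [239. 196.]
0 0 12 scene crop [241. 289.] wrist crop [295. 196.]
0 11 -12 scene crop [170. 305.] wrist crop [100. 113.]
0 11 -5 scene crop [186. 299.] wrist crop [158. 113.]
0 11 5 scene crop [208. 292.] wrist crop [239. 113.]
0 11 12 scene crop [224. 286.] wrist crop [297. 113.]
-5 -11 -12 scene crop [201. 297.] wrist crop [101. 294.]
-5 -11 -5 scene crop [217. 291.] wrist crop [158. 294.]
-5 -11 5 scene crop [240. 283.] wrist crop [239. 294.]
-5 -11 12 scene crop [256. 278.] wrist crop [296. 294.]
-5 0 -12 scene crop [184. 294.] wrist crop [100. 212.]
-5 0 -5 scene crop [200. 289.] wrist crop [157. 212.]
-5 0 5 scene crop [223. 281.] wrist crop [240. 212.]
-5 0 12 scene crop [239. 275.] wrist crop [297. 212.]
-5 11 -12 sc
[... 875 characters left out ...]
41.]
-18.7 -11 -12 scene crop [194. 260.] wrist crop [ 94. 347.]
-18.7 -11 -5 scene crop [210. 254.] wrist crop [155. 347.]
-18.7 -11 5 scene crop [233. 247.] wrist crop [242. 347.]
-18.7 -11 12 scene crop [249. 241.] wrist crop [303. 347.]
-18.7 0 -12 scene crop [177. 257.] wrist crop [ 93. 259.]
-18.7 0 -5 scene crop [193. 252.] wrist crop [155. 259.]
-18.7 0 5 scene crop [216. 244.] wrist crop [243. 259.]
-18.7 0 12 scene crop [232. 239.] wrist crop [305. 259.]
-18.7 11 -12 scene crop [160. 255.] wrist crop [ 91. 168.]
-18.7 11 -5 scene crop [176. 250.] wrist crop [154. 168.]
-18.7 11 5 scene crop [199. 242.] wrist crop [244. 168.]
-18.7 11 12 scene crop [215. 237.] wrist crop [307. 168.]
```

Run:
```python
from h import *
for tag in ('w4','w5'):
    s=load(tag);st=s['st'];A=Re(st['orientation']);P=(pts(s)-st['ee_pos'])@A
    print(tag)
    for (u,v) in ([(185,268),(180,280),(160,300),(370,268),(385,290)] if tag=='w4' else [(263,252),(263,260),(260,275),(290,252),(290,260),(277,255),(277,270),(277,285),(277,230)]):
        print((u,v),P[v,u].round(1))
s=load('s5');st=s['st'];A=Re(st['orientation']);P=(pts(s)-st['ee_pos'])@A
for v in range(180,208,3): print(v,[P[v,u].round().tolist() for u in (320,323,326,329)])
```

```text
w4
(185, 268) [-43.4 -57.4   7.8]
(180, 280) [-43.4 -65.4   6.1]
(160, 300) [-44.  -86.    9.8]
(370, 268) [ 42.6 -59.8   9.1]
(385, 290) [ 42.8 -78.5   9.4]
w5
(263, 252) [ -7.3 -44.4   9.9]
(263, 260) [ -7.  -53.1   9.8]
(260, 275) [ -7.6 -68.2  10.2]
(290, 252) [  6.4 -45.   10.2]
(290, 260) [  6.  -53.9  10.2]
(277, 255) [ -0.2 -41.5   6.8]
(277, 270) [ -0.2 -40.5  -2.5]
(277, 285) [ -0.2 -38.4 -12.8]
(277, 230) [ -0.2 -35.4  18.4]
180 [[-9.0, -69.0, -2.0], [-4.0, -68.0, -10.0], [9.0, -64.0, -4.0], [268.0, 24.0, 385.0]]
183 [[-11.0, -61.0, -2.0], [-7.0, -60.0, -11.0], [1.0, -58.0, -14.0], [207.0, 15.0, 293.0]]
186 [[-15.0, -53.0, -6.0], [-6.0, -51.0, -6.0], [4.0, -48.0, -7.0], [201.0, 24.0, 288.0]]
189 [[-12.0, -43.0, 2.0], [-9.0, -43.0, -9.0], [1.0, -40.0, -9.0], [180.0, 28.0, 259.0]]
192 [[-2.0, -30.0, 22.0], [-3.0, -31.0, 5.0], [-5.0, -33.0, -15.0], [2.0, -32.0, -19.0]]
195 [[-2.0, -20.0, 26.0], [-4.0, -22.0, 6.0], [-2.0, -23.0, -7.0], [-1.0, -24.0, -20.0]]
198 [[-3.0, -12.0, 27.0], [0.0, -11.0, 16.0], [-2.0, -14.0, -3.0], [-5.0, -16.0, -24.0]]
201 [[-6.0, -3.0, 25.0], [-3.0, -3.0, 15.0], [-4.0, -5.0, -3.0], [-7.0, -8.0, -24.0]]
204 [[137.0, 70.0, 266.0], [-2.0, 7.0, 19.0], [-5.0, 4.0, -2.0], [-5.0, 2.0, -18.0]]
207 [[128.0, 78.0, 255.0], [138.0, 81.0, 253.0], [-9.0, 11.0, -6.0], [-7.0, 11.0, -18.0]]
```

The depth readings in both views put the finger ends about 43 mm short of the reported TCP. The pads therefore only touch the lens top, so I'll reopen, go 38 mm deeper and watch the force.

Request:
play_rows(linear=[[0, 0, 0], [0, 0, 0], [0, 0, 0], [0, 0, 0], [0, 0, 0], [0, 0, 0]], dr=[[0, 0, 0], [0, 0, 0], [0, 0, 0], [0, 0, 0], [0, 0, 0], [0, 0, 0]], jaw=1)

```text
t: 8.12
ee_pos: [596.0, 88.2, 177.8]
orientation: [-2.009, 0.0, 1.474]
force: [0.7, 0.8, -0.0]
gripper_width: 0.913
```

Request:
play_rows(linear=[[0, 0.01, 0], [0, 0.01, 0], [0, 0, 0]], dr=[[0, 0, 0], [0, 0, 0], [0, 0, 0]])

```text
t: 8.37
ee_pos: [604.3, 87.0, 158.5]
orientation: [-2.008, 0.001, 1.474]
force: [0.2, 0.2, -0.0]
gripper_width: 0.999
```

Run:
```python
from h import *
snap('wrist','w6');s=snap('scene','s6');st=s['st'];print(st['ee_pos'],st['force'],st['joint_pos'].round(2))
c=s['img'][130:240,280:400];a=cv2.resize(c,None,fx=5,fy=5,interpolation=cv2.INTER_CUBIC);cv2.imwrite('pics/s6c.png',a[:,:,::-1])
```

```text
[604.17824184  87.19836924 159.05727782] [ 0.90738626 -0.11174736 -0.37363975] [-0.    0.4  -0.4   2.22  1.19  0.36  0.04]
```

View pics/s6c.png

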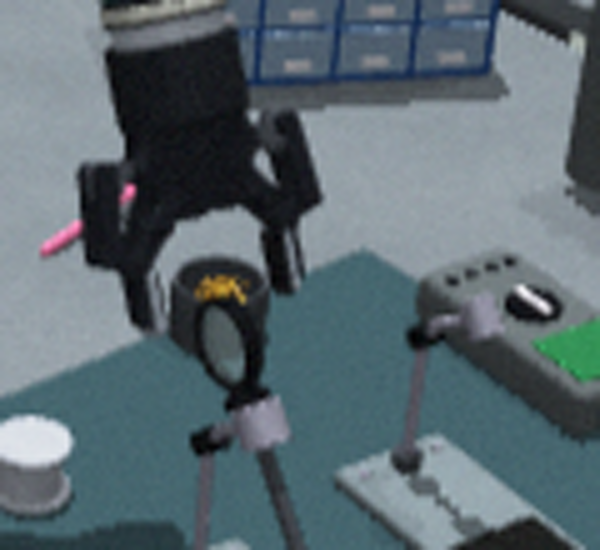

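View pics/w6.png

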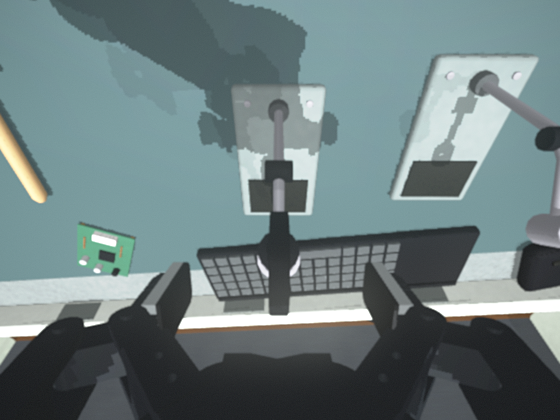

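Request:
play_rows(linear=[[0, 0.009, 0], [0, 0.009, 0], [0, 0, 0]], dr=[[0, 0, 0], [0, 0, 0], [0, 0, 0]])

```text
t: 8.72
ee_pos: [612.0, 86.5, 143.0]
orientation: [-2.009, 0.0, 1.474]
force: [0.4, 0.2, -0.8]
gripper_width: 1.001
```

Request:
play_rows(linear=[[0, 0, 0], [0, 0, 0], [0, 0, 0], [0, 0, 0], [0, 0, 0], [0, 0, 0], [0, 0, 0], [0, 0, 0]], dr=[[0, 0, 0], [0, 0, 0], [0, 0, 0], [0, 0, 0], [0, 0, 0], [0, 0, 0], [0, 0, 0], [0, 0, 0]], jaw=-1)

```text
t: 9.38
ee_pos: [612.1, 86.8, 143.8]
orientation: [-2.01, -0.0, 1.474]
force: [-1.8, 0.6, 4.3]
gripper_width: 0.111
```

Run:
```python
from h import *
snap('wrist','w7');s=snap('scene','s7');st=s['st'];print(st['ee_pos'],st['force'],st['gripper_width'],st['joint_pos'].round(2))
c=s['img'][130:240,280:400];a=cv2.resize(c,None,fx=5,fy=5,interpolation=cv2.INTER_CUBIC);cv2.imwrite('pics/s7c.png',a[:,:,::-1])
```

```text
[612.07700949  86.81134083 143.85353947] [-2.9845276   0.80496589  3.46747079] 0.10497330515161335 [-0.03  0.43 -0.36  2.22  1.27  0.34 -0.04]
```

View pics/s7c.png

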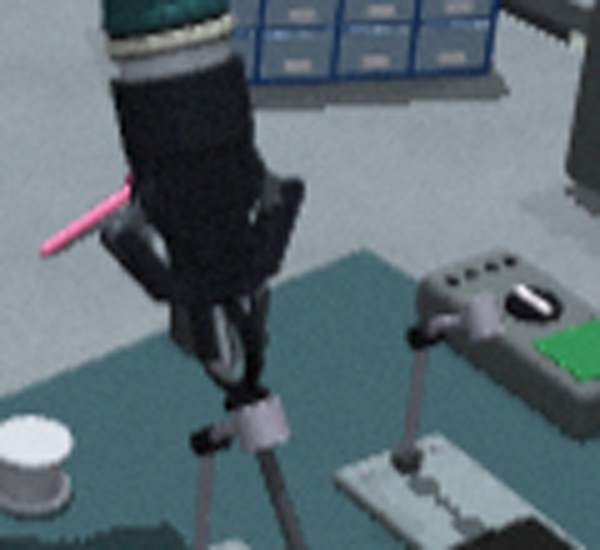

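View pics/w7.png

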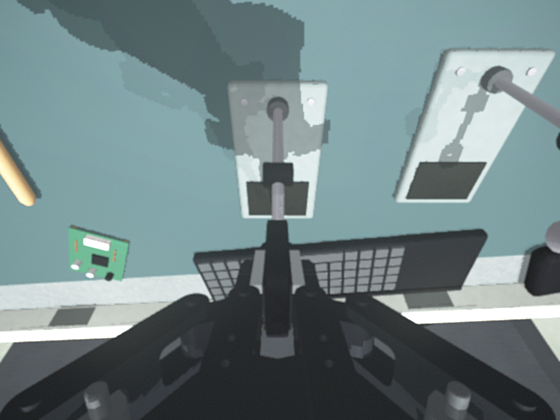

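Run:
```python
from h import *
s=load('scene0');sx=np.array([np.cos(-.098),np.sin(-.098),0]);sy=np.array([-sx[1],sx[0],0])
for n,(a,b) in dict(tip=(288,414),top=(240,283),lens=(204,170),mouth=(237,232)).items():
    o,d=ray(s,285+a/5-.4,165+b/5-.4)
    for yp in (143,146.5):
        q=o+d*((yp-o@sy)/(d@sy));print(n,yp,(q@sx).round(1),q[2].round(1))
```

```text
tip 143 677.6 78.0
tip 146.5 673.6 73.7
top 143 623.4 136.5
top 146.5 619.1 132.5
lens 143 581.3 190.1
lens 146.5 576.8 186.4
mouth 143 616.3 168.0
mouth 146.5 612.0 164.2
```

Request:
play_rows(linear=[[0, -0.0005, -0.002], [0, -0.01, 0.0027], [0, -0.02, 0.0054], [0, -0.02, 0.0054], [0, 0, 0]], dr=[[0, 0, 0], [0, 0, 0], [0, 0, 0], [0, 0, 0], [0, 0, 0]])

```text
t: 9.9
ee_pos: [579.3, 90.6, 186.1]
orientation: [-2.011, -0.001, 1.476]
force: [-1.2, 0.8, -0.1]
gripper_width: 0.104
```

Run:
```python
from h import *
s=snap('scene','s8');st=s['st'];print(st['ee_pos'],st['force'],st['gripper_width'],st['joint_pos'].round(2))
c=s['img'][110:260,270:400];a=cv2.resize(c,None,fx=4,fy=4,interpolation=cv2.INTER_CUBIC);cv2.imwrite('pics/s8c.png',a[:,:,::-1])
```

```text
[579.25375912  90.55177146 186.07278836] [-1.24364196  0.77408714 -0.14082242] 0.10392375123151609 [ 0.03  0.33 -0.45  2.24  1.08  0.38  0.13]
```

View pics/s8c.png

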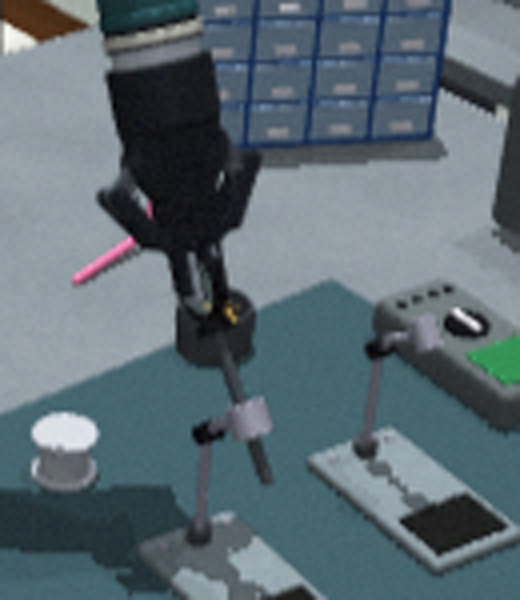

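Request:
play_rows(linear=[[0, -0.024, 0.0064], [0, -0.024, 0.0064], [0, -0.024, 0.0064], [0, -0.024, 0.0064], [0.03, 0, 0], [0.035, 0, 0], [0.035, 0, 0], [0.035, 0, 0], [0.03, 0, 0], [0, 0, 0]], dr=[[0, 0, 0], [0, 0, 0], [0, 0, 0], [0, 0, 0], [0, 0, 0], [0, 0, 0], [0, 0, 0], [0, 0, 0], [0, 0, 0], [0, 0, 0]])

```text
t: 10.78
ee_pos: [533.5, 269.7, 260.7]
orientation: [-2.01, -0.009, 1.484]
force: [0.5, 0.7, 0.1]
gripper_width: 0.11
```

Run:
```python
from h import *
delta([514.7,280.8,263.8],np.radians(25),-.098)
```

```text
t 10.7833 j [-0.18  0.29 -0.66  2.1   0.85  0.7   0.05] pos [533.5 269.7 260.7] F [0.5 0.7 0.1]
tilt now 25.14 yaw -0.087
rotvec tool [0.0024 0.0064 0.0124] | lin in cur axes mm [  9.5 -11.1  16.5] | in target axes [  9.2 -11.2  16.6]
```

Request:
play_rows(linear=[[0.009, -0.011, 0.0165], [0, 0, 0], [0, 0, 0]], dr=[[0.002, 0.006, 0.012], [0, 0, 0], [0, 0, 0]])

```text
t: 11.03
ee_pos: [513.7, 271.9, 262.6]
orientation: [-2.007, 0.008, 1.466]
force: [-0.3, -0.7, -1.1]
gripper_width: 0.108
```

Run:
```python
from h import *
delta([514.7,280.8,263.8],np.radians(25),-.098)
snap('wrist','w9');s=snap('scene','s9');snap('top','t9')
c=s['img'][110:260,310:440];a=cv2.resize(c,None,fx=4,fy=4,interpolation=cv2.INTER_CUBIC);cv2.imwrite('pics/s9c.png',a[:,:,::-1])
```

```text
t 11.0333 j [-0.21  0.27 -0.67  2.11  0.84  0.73  0.01] pos [513.7 271.9 262.6] F [-0.3 -0.7 -1.1]
tilt now 24.99 yaw -0.1048
rotvec tool [-0.0003 -0.0026 -0.0105] | lin in cur axes mm [ 9.  -1.2 -0.6] | in target axes [ 9.  -1.1 -0.6]
```

View pics/s9c.png

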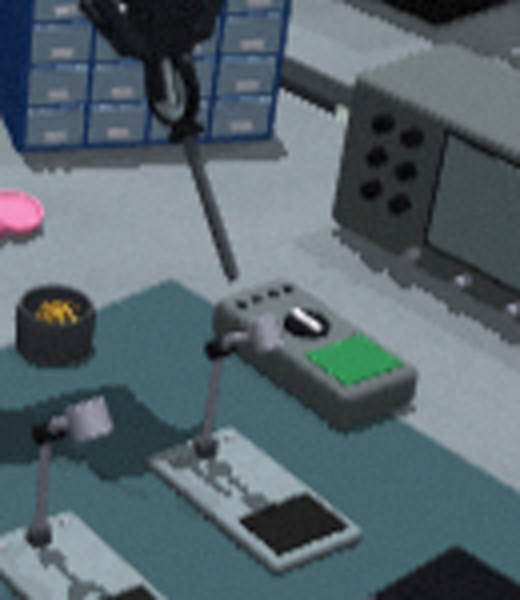

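View pics/w9.png

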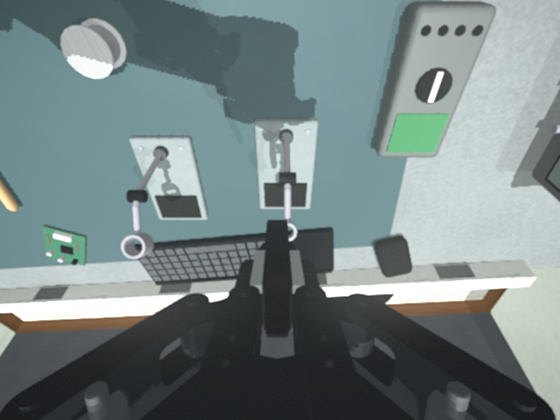

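View pics/t9.png

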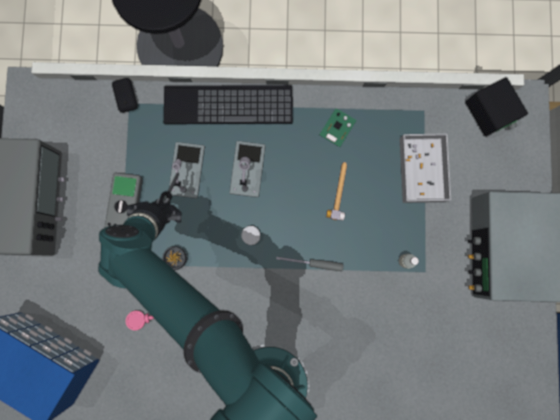

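Run:
```python
from h import *
t=load('t9');c=t['img'][150:235,145:225];a=cv2.resize(c,None,fx=6,fy=6,interpolation=cv2.INTER_CUBIC)
s=load('s9');c=s['img'][135:205,335:395];b=cv2.resize(c,None,fx=7.28,fy=7.28,interpolation=cv2.INTER_CUBIC)[:510]
b=cv2.resize(b,(437,510))
cv2.imwrite('pics/z9a.png',a[:,:,::-1]);cv2.imwrite('pics/z9b.png',cv2.resize(s['img'][135:205,335:395],None,fx=8,fy=8,interpolation=cv2.INTER_CUBIC)[:,:,::-1])
```

```text
(no output)
```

View pics/z9a.png

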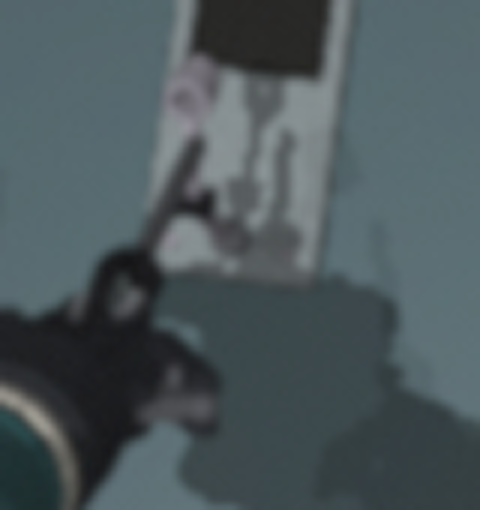

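View pics/z9b.png

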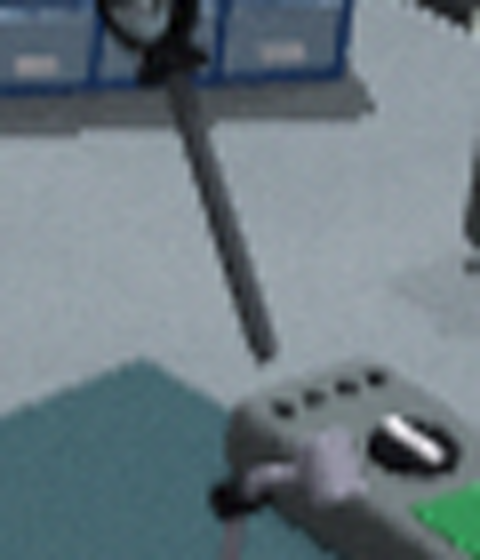

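```bash
cat >> h.py <<'E'
def tri(*obs):
    M=np.zeros((3,3));b=np.zeros(3)
    for s,u,v in obs:
        o,d=ray(s,u,v);d=d/np.linalg.norm(d);Q=np.eye(3)-np.outer(d,d);M+=Q;b+=Q@o
    x=np.linalg.solve(M,b)
    return x,[ (proj(s,x)[0]-[u,v]).round(1).tolist() for s,u,v in obs]
E
python3 - <<'E'
from h import *
t=load('t9');s=load('s9');st=t['st']
f=lambda x,x0,k:x0+x/k-.4
tip,e=tri((t,f(200,145,6),f(140,150,6)),(s,f(264,335,8),f(358,135,8)));print('tip',tip.round(1),e)
fer,e=tri((t,f(153,145,6),f(250,150,6)),(s,f(183,335,8),f(75,135,8)));print('near ferrule',fer.round(1),e)
# collar centre (barrel) narrow in both
m,e=tri((t,f(192,145,6),f(88,150,6)),(s,f(332,335,8),f(465,135,8)));print('barrel',m.round(1),e)
sx=np.array([np.cos(-.098),np.sin(-.098),0]);sy=np.array([-sx[1],sx[0],0])
q=lambda p:(np.array([p@sx,p@sy,p[2]])).round(1)
print('frame',q(tip),q(fer),q(m),'tcp',q(st['ee_pos']))
d=tip-fer;print('lean',np.degrees(np.arctan2(np.hypot(*d[:2]),-d[2])),'azim',np.arctan2(d[1],d[0]),np.linalg.norm(d))
E
```

```text
tip [587.1 259.5 190.7] [[-0.1, -0.1], [-0.1, 0.0]]
near ferrule [525.1 260.8 284.1] [[-0.6, -0.5], [-0.6, 0.1]]
barrel [617.7 271.2 154. ] [[-0.1, -0.1], [-0.1, 0.0]]
frame [558.9 315.7 190.7] [497.1 310.9 284.1] [588.3 330.3 154. ] tcp [485.7 319.  262.7]
lean 33.56950536562318 azim -0.021388978273552788 112.06041696775614
```

Run:
```python
from h import *
t=load('t9');s=load('s9')
f=lambda x,x0,k:x0+x/k-.4
sx=np.array([np.cos(-.1),np.sin(-.1),0]);sy=np.array([-sx[1],sx[0],0])
for n,a,b in [('tip',264,358),('h1',185,100),('fer',180,72),('lens',148,10)]:
    for yp in (314,319):
        o,d=ray(s,f(a,335,8),f(b,135,8));q=o+d*((yp-o@sy)/(d@sy));print(n,yp,(q@sx).round(1),q[2].round(1))
# earlier scene0 same method check; and depth on handle from scene
P=pts(s)
for a,b in [(264,350),(250,310),(235,265),(220,220),(205,170),(190,125)]:
    u,v=round(f(a,335,8)),round(f(b,135,8));p=P[v,u];print((u,v),(p@sx).round(1),(p@sy).round(1),p[2].round(1))
```

```text
tip 314 561.7 193.5
tip 319 556.3 189.1
h1 314 499.7 274.8
h1 319 494.0 271.0
fer 314 495.0 284.6
fer 319 489.3 280.7
lens 314 472.7 300.8
lens 319 466.9 297.1
(368, 178) 559.1 317.2 195.9
(366, 173) 550.3 314.6 209.8
(364, 168) 538.5 314.7 221.3
(362, 162) 520.7 319.7 232.0
(360, 156) 513.5 315.1 250.5
(358, 150) 499.9 316.3 264.5
```

Request:
play_rows(linear=[[0.009, -0.001, -0.0005], [0, 0, 0], [0, 0, 0]], dr=[[0, -0.002, -0.009], [0, 0, 0], [0, 0, 0]])

```text
t: 11.43
ee_pos: [515.4, 280.2, 264.5]
orientation: [-2.008, 0.0, 1.469]
force: [0.1, 0.6, -0.2]
gripper_width: 0.11
```

Run:
```python
from h import *
delta([515,281.3,263.8],np.radians(25),-.098)
s=snap('wrist','w10');c=s['img'][150:270,230:330];cv2.imwrite('pics/z10.png',cv2.resize(c,None,fx=5,fy=5,interpolation=cv2.INTER_CUBIC)[:,:,::-1])
print(proj(s,[612.3,272,165]))
```

```text
t 11.4333 j [-0.21  0.28 -0.67  2.1   0.84  0.74  0.01] pos [515.4 280.2 264.5] F [ 0.1  0.6 -0.2]
tilt now 25.04 yaw -0.1017
rotvec tool [ 0.0008 -0.0032 -0.0018] | lin in cur axes mm [1.1 0.4 0.8] | in target axes [1.1 0.4 0.8]
[[278.41363569 230.28131306]]
```

View pics/z10.png

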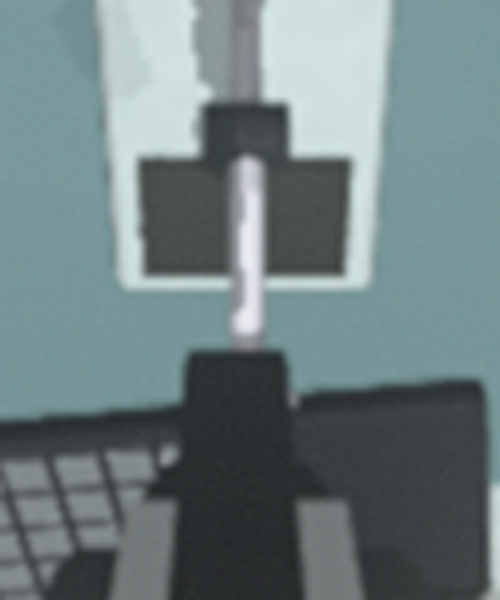

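Request:
play_rows(linear=[[0.002, 0, 0.001], [0, 0.0145, -0.0039], [0, 0.0145, -0.0039], [0, 0.0097, -0.0026], [0, 0, 0], [0, 0, 0]], dr=[[0, -0.003, -0.002], [0, 0, 0], [0, 0, 0], [0, 0, 0], [0, 0, 0], [0, 0, 0]])

```text
t: 11.98
ee_pos: [539.7, 279.2, 232.7]
orientation: [-2.007, 0.001, 1.473]
force: [0.5, 0.8, -0.9]
gripper_width: 0.107
```

Run:
```python
from h import *
delta([515,281.3,263.8],np.radians(25),-.098)
s=snap('scene','s11');w=snap('wrist','w11');t=snap('top','t11')
a=cv2.resize(s['img'][145:215,340:400],None,fx=7,fy=7,interpolation=cv2.INTER_CUBIC);b=cv2.resize(t['img'][145:215,150:200],None,fx=7,fy=7,interpolation=cv2.INTER_CUBIC)
cv2.imwrite('pics/z11.png',np.hstack([a,b])[:,:,::-1])
```

```text
t 11.9833 j [-0.23  0.34 -0.63  2.1   0.93  0.7  -0.05] pos [539.7 279.2 232.7] F [ 0.5  0.8 -0.9]
tilt now 24.96 yaw -0.0983
rotvec tool [-0.0006  0.0002 -0.0011] | lin in cur axes mm [ -0.4 -38.7   9.4] | in target axes [ -0.4 -38.7   9.3]
```

View pics/z11.png

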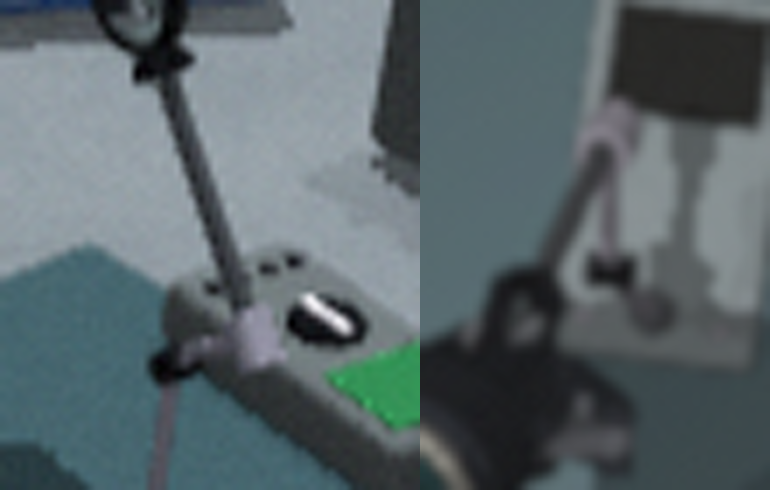

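Request:
play_rows(linear=[[0, 0.0068, -0.0018], [0, 0.0068, -0.0018], [0, 0, 0]], dr=[[0, 0, 0], [0, 0, 0], [0, 0, 0]])

```text
t: 12.38
ee_pos: [549.5, 277.7, 221.5]
orientation: [-2.007, 0.002, 1.472]
force: [0.0, -1.3, -1.1]
gripper_width: 0.114
```

Run:
```python
from h import *
delta([515,281.3,263.8],np.radians(25),-.098);print(r.read_state()['force'],r.read_state()['torque'])
```

```text
t 12.3833 j [-0.23  0.37 -0.62  2.1   0.96  0.68 -0.07] pos [549.5 277.7 221.5] F [ 0.  -1.3 -1.1]
tilt now 25.0 yaw -0.099
rotvec tool [-0.0001 -0.0002 -0.0018] | lin in cur axes mm [  0.1 -53.   13.5] | in target axes [  0.2 -53.   13.5]
[ 0.00846946 -1.25625029 -1.09930022] [0.06389423 0.56879439 0.00951121]
```

Request:
play_rows(linear=[[0, 0.0097, -0.0026], [0, 0.0097, -0.0026], [0, 0.0097, -0.0026], [0, 0.0097, -0.0026], [0, 0, 0]], dr=[[0, 0, 0], [0, 0, 0], [0, 0, 0], [0, 0, 0], [0, 0, 0]])

```text
t: 12.8
ee_pos: [575.6, 274.8, 189.5]
orientation: [-2.006, 0.002, 1.471]
force: [1.2, -0.8, -1.5]
gripper_width: 0.107
```

Run:
```python
from h import *
delta([515,281.3,263.8],np.radians(25),-.098)
s=snap('scene','s12')
cv2.imwrite('pics/z12.png',cv2.resize(s['img'][130:250,330:430],None,fx=5,fy=5,interpolation=cv2.INTER_CUBIC)[:,:,::-1])
```

```text
t 12.8 j [-0.24  0.43 -0.57  2.08  1.04  0.65 -0.12] pos [575.6 274.8 189.5] F [ 1.2 -0.8 -1.5]
tilt now 24.91 yaw -0.0996
rotvec tool [-0.0015 -0.0007 -0.0025] | lin in cur axes mm [  0.3 -93.1  23.9] | in target axes [  0.5 -93.1  23.8]
```

View pics/z12.png

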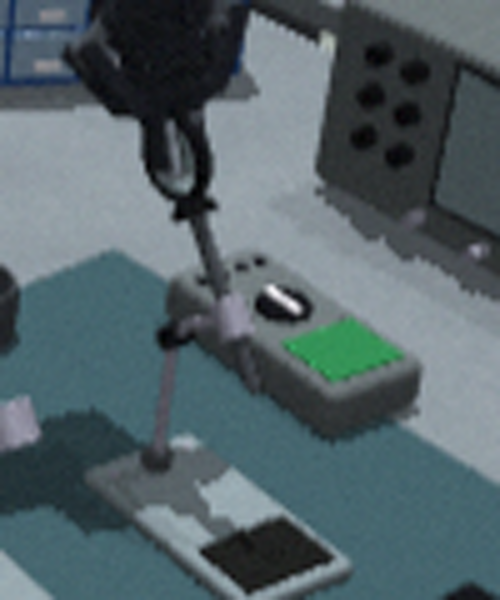

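Request:
play_rows(linear=[[0, 0.0097, -0.0026], [0, 0.0097, -0.0026], [0, 0.0097, -0.0026], [0, 0.0097, -0.0026], [0, 0.0039, -0.001], [0, 0, 0]], dr=[[0, 0, 0], [0, 0, 0], [0, 0, 0], [0, 0, 0], [0, 0, 0], [0, 0, 0]])

```text
t: 13.35
ee_pos: [603.4, 272.4, 156.5]
orientation: [-2.006, 0.002, 1.472]
force: [0.0, -1.1, -1.0]
gripper_width: 0.111
```

Request:
play_rows(linear=[[0, 0.0029, -0.0008], [0, 0.0029, -0.0008], [0, 0, 0]], dr=[[0, 0, 0], [0, 0, 0], [0, 0, 0]])

```text
t: 13.6
ee_pos: [606.9, 272.9, 153.2]
orientation: [-2.008, 0.001, 1.473]
force: [0.4, -0.2, -0.5]
gripper_width: 0.107
```

Run:
```python
from h import *
delta([515,281.3,263.8],np.radians(25),-.098)
s=snap('scene','s13')
cv2.imwrite('pics/z13.png',cv2.resize(s['img'][150:230,340:400],None,fx=7,fy=7,interpolation=cv2.INTER_CUBIC)[:,:,::-1])
```

```text
t 13.6 j [-0.25  0.51 -0.52  2.06  1.14  0.61 -0.17] pos [606.9 272.9 153.2] F [ 0.4 -0.2 -0.5]
tilt now 25.04 yaw -0.0979
rotvec tool [ 0.0006  0.0003 -0.0004] | lin in cur axes mm [  -0.7 -139.3   36.8] | in target axes [  -0.6 -139.3   36.9]
```

View pics/z13.png

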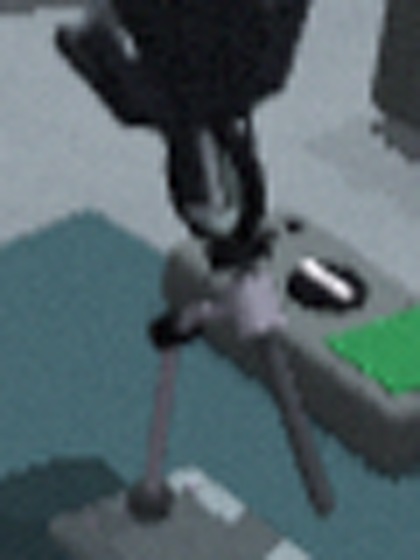

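Nearly seated; small steps until contact.

Request:
play_rows(linear=[[0, 0.0019, -0.0005], [0, 0.0019, -0.0005], [0, 0, 0]], dr=[[0, 0, 0], [0, 0, 0], [0, 0, 0]])

```text
t: 13.9
ee_pos: [609.4, 272.5, 150.2]
orientation: [-2.008, 0.001, 1.473]
force: [0.5, 0.5, -1.0]
gripper_width: 0.11
```

Request:
play_rows(linear=[[0, 0.0015, -0.0004], [0, 0.0015, -0.0004], [0, 0, 0]], dr=[[0, 0, 0], [0, 0, 0], [0, 0, 0]])

```text
t: 14.15
ee_pos: [610.3, 272.7, 149.1]
orientation: [-2.009, 0.001, 1.473]
force: [-5.9, -0.8, 9.4]
gripper_width: 0.108
```

Request:
play_rows(linear=[[0, 0, 0], [0, 0, 0], [0, 0, 0], [0, 0, 0], [0, 0, 0], [0, 0, 0]], dr=[[0, 0, 0], [0, 0, 0], [0, 0, 0], [0, 0, 0], [0, 0, 0], [0, 0, 0]], jaw=1)

```text
t: 14.65
ee_pos: [611.3, 272.4, 147.7]
orientation: [-2.008, 0.0, 1.473]
force: [-0.1, -0.2, -0.4]
gripper_width: 0.944
```

Request:
play_rows(linear=[[0, -0.01, 0], [0, -0.02, 0], [0, -0.03, 0], [0, -0.03, 0], [0, -0.03, 0], [0, 0, 0]], dr=[[0, 0, 0], [0, 0, 0], [0, 0, 0], [0, 0, 0], [0, 0, 0], [0, 0, 0]])

```text
t: 15.15
ee_pos: [560.3, 281.7, 263.2]
orientation: [-2.015, -0.006, 1.477]
force: [0.8, 1.2, 0.8]
gripper_width: 1.001
```

Run:
```python
from h import *
delta([515,281.3,263.8],np.radians(25),-.098)
s=snap('scene','s14');w=snap('wrist','w14')
cv2.imwrite('pics/z14.png',cv2.resize(s['img'][150:250,330:410],None,fx=6,fy=6,interpolation=cv2.INTER_CUBIC)[:,:,::-1])
```

```text
t 15.15 j [-0.18  0.33 -0.66  2.04  0.86  0.73  0.06] pos [560.3 281.7 263.2] F [0.8 1.2 0.8]
tilt now 25.45 yaw -0.0934
rotvec tool [0.0077 0.0016 0.0073] | lin in cur axes mm [ -4.7 -19.9  40.4] | in target axes [ -4.9 -19.6  40.5]
```

View pics/z14.png

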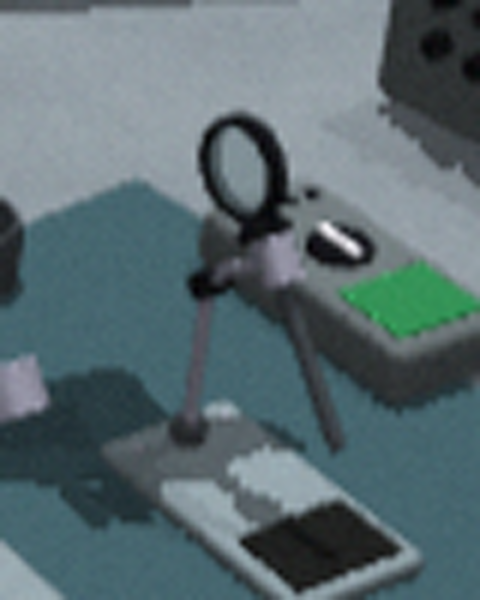

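View pics/w14.png

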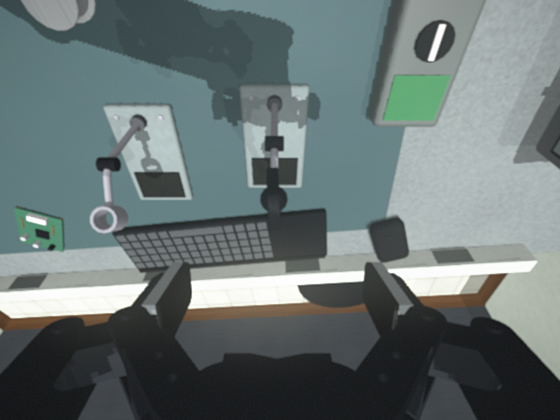

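Request:
play_rows(linear=[[-0.039, 0, 0.007], [-0.039, 0, 0.007], [-0.039, 0, 0.007], [-0.039, 0, 0.007], [-0.039, 0, 0.007], [-0.039, 0, 0.007], [-0.039, 0, 0.007], [-0.039, 0, 0.007], [-0.039, 0, 0.007], [-0.039, 0, 0.007], [-0.039, 0, 0.007], [-0.039, 0, 0.007]], dr=[[-0.007, 0, 0], [-0.007, 0, 0], [-0.007, 0, 0], [-0.007, 0, 0], [-0.007, 0, 0], [-0.007, 0, 0], [-0.007, 0, 0], [-0.007, 0, 0], [-0.007, 0, 0], [-0.007, 0, 0], [-0.007, 0, 0], [-0.007, 0, 0]])

```text
t: 16.25
ee_pos: [453.1, -128.4, 219.9]
orientation: [-2.071, -0.001, 1.473]
force: [0.8, 0.3, -1.2]
gripper_width: 1.0
```

Run:
```python
from h import *
delta([470,-180,120],np.radians(30),-.165)
w=load('w14');c=w['img'][190:245,80:135];cv2.imwrite('pics/zw.png',cv2.resize(c,None,fx=8,fy=8,interpolation=cv2.INTER_CUBIC)[:,:,::-1])
```

```text
t 16.25 j [ 0.95  0.13 -0.78  2.46  0.48  0.1   1.21] pos [ 453.1 -128.4  219.9] F [ 0.8  0.3 -1.2]
tilt now 28.68 yaw -0.0977
rotvec tool [-0.0232  0.0581  0.034 ] | lin in cur axes mm [-49.8  98.1  28.8] | in target axes [-48.1  99.1  28.2]
```

View pics/zw.png

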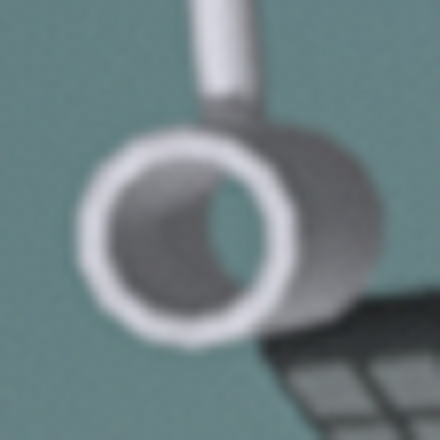

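Request:
play_rows(linear=[[0, 0, 0], [0, 0, 0], [-0.02, 0, 0], [-0.02, 0, 0]], dr=[[0.115, 0.03, 0.01], [0.115, 0.03, 0.01], [0, 0, 0], [0, 0, 0]])

```text
t: 16.58
ee_pos: [450.9, -166.8, 220.9]
orientation: [-1.854, -0.007, 1.416]
force: [0.1, -0.1, -0.1]
gripper_width: 1.002
```

Run:
```python
from h import *
w=load('w14');print('wide mouth',onplane(w,103.1,219.2,165).round(1))
delta([493,-184,70],np.radians(15),-.165)
s=snap('wrist','w15')
```

```text
wide mouth [619.  87. 165.]
t 16.5833 j [ 1.1   0.23 -0.93  2.28  0.36  0.46  1.32] pos [ 450.9 -166.8  220.9] F [ 0.1 -0.1 -0.1]
tilt now 16.22 yaw -0.1545
rotvec tool [0.0211 0.0083 0.0093] | lin in cur axes mm [-11.6 157.2  -0.4] | in target axes [-10.1 157.3  -3.8]
```

View pics/w15.png

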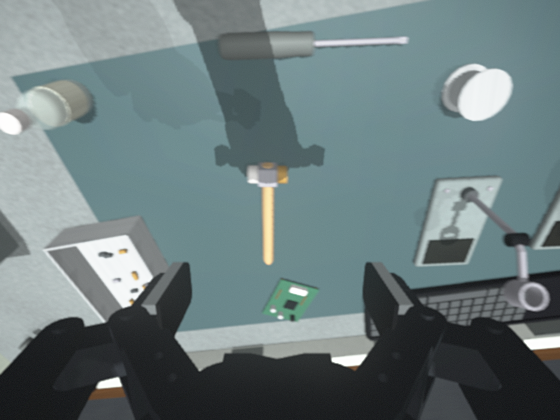

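```bash
cat > ham.py <<'E'
from h import *
import sys
s=load(sys.argv[1]);x0,y0,x1,y1=map(int,sys.argv[2:6]);k=float(sys.argv[6])
hsv=cv2.cvtColor(s['img'],cv2.COLOR_RGB2HSV)
c=s['img'][y0:y1,x0:x1];cv2.imwrite('pics/zh.png',cv2.resize(c,None,fx=k,fy=k,interpolation=cv2.INTER_CUBIC)[:,:,::-1])
P=pts(s);Q=P[y0:y1,x0:x1].reshape(-1,3);C=hsv[y0:y1,x0:x1].reshape(-1,3)
m=(C[:,0]>8)&(C[:,0]<28)&(C[:,1]>90);H=Q[m&(Q[:,2]>8)&(Q[:,2]<32)]
ys,xs=np.nonzero(m.reshape(y1-y0,x1-x0))
W=np.array([onplane(s,u+x0,v+y0,15) for u,v in zip(xs,ys)])
hw=W[W[:,0]>535][:,:2];cc=hw.mean(0);V=np.linalg.svd(hw-cc)[2][0];V*=np.sign(V[0]);pr=(hw-cc)@V
print('handle n',len(hw),cc.round(1),'yaw',np.arctan2(V[1],V[0]).round(4),'end',(cc+V*pr.max()).round(1),'origin by len',(cc+V*(pr.max()-150)).round(1),'head mid',(cc+V*(pr.max()-163)).round(1))
T=Q[(Q[:,2]>18)&(Q[:,2]<35)];print('raised depth pts: head',T[T[:,0]<518].mean(0).round(1),T[T[:,0]<518].min(0).round(1),T[T[:,0]<518].max(0).round(1),len(T))
E
python3 ham.py w15 235 145 305 275 4.5
```

```text
handle n 3 [ 578.3 -204.5] yaw -0.1774 end [ 634.5 -214.6] origin by len [ 486.9 -188.1] head mid [ 474.1 -185.8]
raised depth pts: head [ 503.8 -185.7   24.5] [ 491.6 -211.9   18. ] [ 518.  -159.5   28.2] 1258
```

View pics/zh.png

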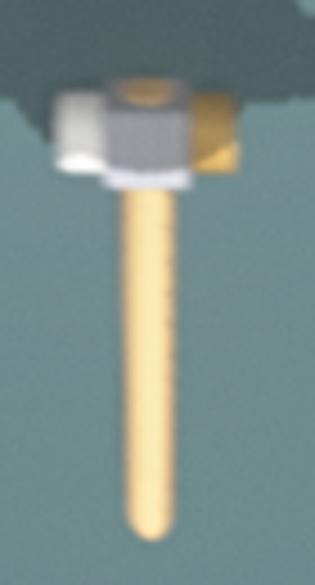

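Run:
```python
from h import *
s=load('w15')
a=onplane(s,246.6,174.2,13);b=onplane(s,287.9,174.2,13);e=onplane(s,268.4,264.6,13)
print(a,b,np.linalg.norm(a-b),(a+b)/2,'yaw',np.arctan2(-(b-a)[0],(b-a)[1]))
t=onplane(s,235+147/4.5-.4,145+140/4.5-.4,26);print('top',t,'end',e,'yaw',np.arctan2(*(e-t)[[1,0]]),np.linalg.norm((e-t)[:2]))
```

```text
[ 501.23227988 -214.77261523   13.        ] [ 510.02488844 -159.30037254   13.        ] 56.16475473168468 [ 505.62858416 -187.03649388   13.        ] yaw -0.15719690105673118
top [ 501.48540416 -186.05416916   26.        ] end [ 671.08480179 -213.73776491   13.        ] yaw -0.1618023872818449 171.8439325396484
```

Run:
```python
from h import *
delta([494.8,-184.7,47.7],np.radians(15),-.162)
```

```text
t 16.6333 j [ 1.11  0.23 -0.92  2.28  0.36  0.46  1.33] pos [ 448.  -171.6  219.6] F [-1.4 -2.9 -0.9]
tilt now 16.01 yaw -0.1621
rotvec tool [ 0.0175 -0.0015  0.0051] | lin in cur axes mm [ -6.3 178.5   0.9] | in target axes [ -5.4 178.5  -2.2]
```

Request:
play_rows(linear=[[-0.005, 0, -0.002], [0, 0.03, 0], [0, 0.035, 0], [0, 0.035, 0], [0, 0.035, 0], [0, 0.03, 0], [0, 0.013, 0], [0, 0, 0]], dr=[[0.0175, -0.0015, 0.005], [0, 0, 0], [0, 0, 0], [0, 0, 0], [0, 0, 0], [0, 0, 0], [0, 0, 0], [0, 0, 0]])

```text
t: 17.3
ee_pos: [492.7, -178.2, 51.0]
orientation: [-1.828, 0.004, 1.418]
force: [-0.2, 0.7, 0.4]
gripper_width: 0.999
```

```bash
python3 - <<'E'
from h import *
delta([517.8,-188.5,-39.2],np.radians(15),-.162)
s=snap('wrist','w16')
E
python3 ham.py w16 200 60 340 330 2
```

```text
t 17.3 j [ 0.44  0.53 -0.21  2.34  1.27  0.08  0.43] pos [ 492.7 -178.2   51. ] F [-0.2  0.7  0.4]
tilt now 14.73 yaw -0.1526
rotvec tool [-0.0048  0.0101 -0.0014] | lin in cur axes mm [-6.  93.9 -2.5] | in target axes [-6.1 93.9 -2.1]
handle n 128 [ 582.5 -197. ] yaw -0.1676 end [ 636.  -206.1] origin by len [ 488.1 -181.1] head mid [ 475.3 -178.9]
raised depth pts: head [ 503.  -185.1   24.2] [ 491.  -212.3   18. ] [ 518.  -158.7   27.8] 2976
```

View pics/w16.png

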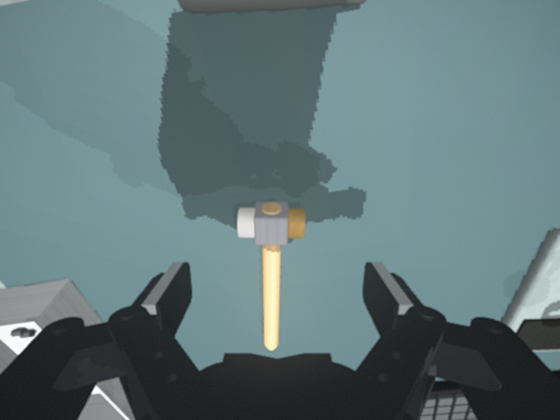

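Request:
play_rows(linear=[[0, 0, 0], [0, 0, 0], [0, 0, 0], [0, 0, 0]], dr=[[0.087, 0.003, 0], [0.087, 0.003, 0], [0.087, 0.003, 0], [0, 0, 0]])

```text
t: 17.68
ee_pos: [502.3, -184.7, 51.9]
orientation: [-1.651, 0.01, 1.399]
force: [1.8, -1.0, 0.3]
gripper_width: 0.995
```

Run:
```python
from h import *
delta([504.3,-185.8,-42],0,-.162)
```

```text
t 17.6833 j [ 0.74  0.63 -0.64  2.17  0.83  0.5   0.86] pos [ 502.3 -184.7   51.9] F [ 1.8 -1.   0.3]
tilt now 4.63 yaw -0.1714
rotvec tool [ 0.0801 -0.009  -0.0099] | lin in cur axes mm [ 0.2 93.8  5.4] | in target axes [-0.7 93.9 -2.1]
```

Request:
play_rows(linear=[[0, 0, 0], [0, 0.02, 0], [0, 0.02, 0], [0, 0, 0], [0, 0, 0]], dr=[[0.04, 0, 0], [0, 0, 0], [0, 0, 0], [0, 0, 0], [0, 0, 0]])

```text
t: 18.1
ee_pos: [496.8, -185.5, 10.0]
orientation: [-1.605, 0.016, 1.403]
force: [-0.3, -0.2, 0.3]
gripper_width: 0.999
```

Run:
```python
from h import *
delta([504.3,-185.8,-42],0,-.162)
```

```text
t 18.1 j [ 0.68  0.7  -0.58  2.17  0.88  0.49  0.81] pos [ 496.8 -185.5   10. ] F [-0.3 -0.2  0.3]
tilt now 2.14 yaw -0.168
rotvec tool [ 0.0337 -0.0057 -0.0161] | lin in cur axes mm [ 1.8 52.2 -5.7] | in target axes [ 0.9 52.  -7.4]
```

Request:
play_rows(linear=[[0.001, 0, -0.0075], [0, 0.016, 0], [0, 0.016, 0], [0, 0, 0], [0, 0, 0]], dr=[[0.033, -0.005, -0.016], [0, 0, 0], [0, 0, 0], [0, 0, 0], [0, 0, 0]])

```text
t: 18.52
ee_pos: [505.7, -185.6, -21.0]
orientation: [-1.573, 0.0, 1.409]
force: [0.4, 0.2, 0.2]
gripper_width: 0.995
```

Run:
```python
from h import *
delta([504.3,-185.8,-42],0,-.162)
s=snap('wrist','w17');st=s['st'];A=Re(st['orientation']);P=(pts(s)-st['ee_pos'])@A
for u,v in [(185,266),(187,268),(183,275),(366,266),(368,272)]:print((u,v),P[v,u].round(1))
s=snap('scene','s17');cv2.imwrite('pics/z17.png',cv2.resize(s['img'][200:320,180:310],None,fx=5,fy=5,interpolation=cv2.INTER_CUBIC)[:,:,::-1])
```

```text
t 18.5167 j [ 0.67  0.77 -0.56  2.13  0.89  0.5   0.82] pos [ 505.7 -185.6  -21. ] F [0.4 0.2 0.2]
tilt now 0.12 yaw -0.162
rotvec tool [ 0.002  -0.     -0.0005] | lin in cur axes mm [-0.4 21.   1.4] | in target axes [-0.4 21.   1.4]
(185, 266) [-43.1 -58.3   8.9]
(187, 268) [-43.1 -55.7   6.5]
(183, 275) [-43.1 -61.9   6.3]
(366, 266) [ 42.5 -54.6   7.1]
(368, 272) [ 42.1 -59.3   6.5]
```

View pics/w17.png

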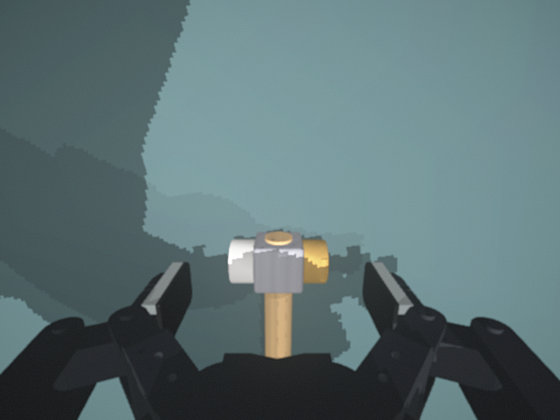

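View pics/z17.png

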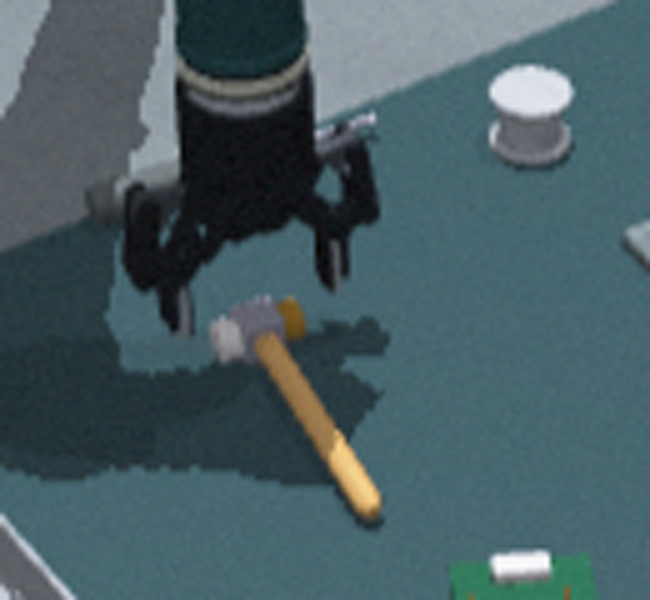

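Request:
play_rows(linear=[[0, 0.01, 0.001], [0, 0.01, 0], [0, 0, 0]], dr=[[0, 0, 0], [0, 0, 0], [0, 0, 0]])

```text
t: 18.87
ee_pos: [504.2, -185.5, -43.1]
orientation: [-1.571, 0.001, 1.409]
force: [-0.3, -0.3, -0.2]
gripper_width: 0.999
```

Request:
play_rows(linear=[[0, 0, 0], [0, 0, 0], [0, 0, 0], [0, 0, 0], [0, 0, 0], [0, 0, 0]], dr=[[0, 0, 0], [0, 0, 0], [0, 0, 0], [0, 0, 0], [0, 0, 0], [0, 0, 0]], jaw=-1)

```text
t: 19.37
ee_pos: [505.7, -185.4, -41.5]
orientation: [-1.573, 0.0, 1.409]
force: [-0.4, -0.1, 2.7]
gripper_width: 0.596
```

Run:
```python
from h import *
delta([504.3,-185.8,-42],0,-.162)
s=snap('wrist','w18');s=snap('scene','s18');cv2.imwrite('pics/z18.png',cv2.resize(s['img'][200:320,180:310],None,fx=5,fy=5,interpolation=cv2.INTER_CUBIC)[:,:,::-1])
```

```text
t 19.3667 j [ 0.64  0.79 -0.52  2.13  0.94  0.46  0.78] pos [ 505.7 -185.4  -41.5] F [-0.4 -0.1  2.7]
tilt now 0.15 yaw -0.162
rotvec tool [ 0.0026 -0.     -0.0004] | lin in cur axes mm [-0.6  0.5  1.3] | in target axes [-0.6  0.5  1.3]
```

View pics/w18.png

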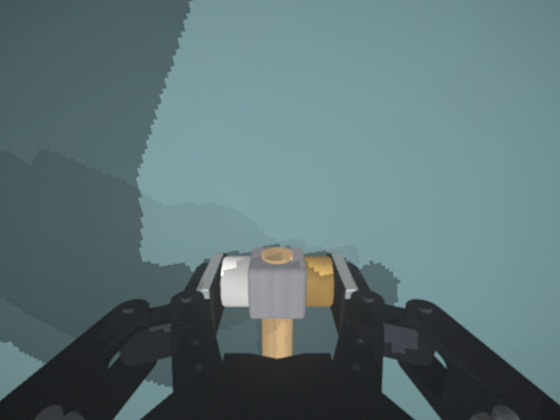

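View pics/z18.png

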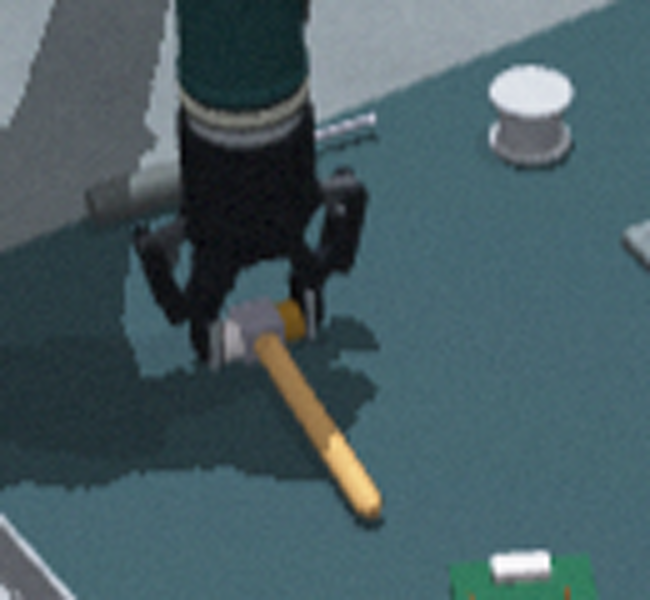

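Request:
play_rows(linear=[[0, -0.01, 0], [0, -0.02, 0], [0, -0.03, 0], [0, -0.04, 0], [0, -0.04, 0], [0, -0.04, 0], [0, -0.04, 0], [0, -0.04, 0], [0, -0.02, 0], [0, 0, 0]], dr=[[0, 0, 0], [0, 0, 0], [0, 0, 0], [0, 0, 0], [0, 0, 0], [0, 0, 0], [0, 0, 0], [0, 0, 0], [0, 0, 0], [0, 0, 0]])

```text
t: 20.3
ee_pos: [507.9, -185.4, 243.4]
orientation: [-1.582, 0.002, 1.409]
force: [1.0, -0.6, -2.6]
gripper_width: 0.601
```

Run:
```python
from h import *
delta([451,103.5,310],np.radians(-50),-.1)
s=snap('wrist','w19')
```

```text
t 20.3 j [ 0.97  0.43 -0.94  1.95  0.43  0.96  1.23] pos [ 507.9 -185.4  243.4] F [ 1.  -0.6 -2.6]
tilt now 0.64 yaw -0.1623
rotvec tool [ 0.8831 -0.0595  0.0246] | lin in cur axes mm [275.7 -68.4 102.1] | in target axes [281.7  22.6 105.9]
```

View pics/w19.png

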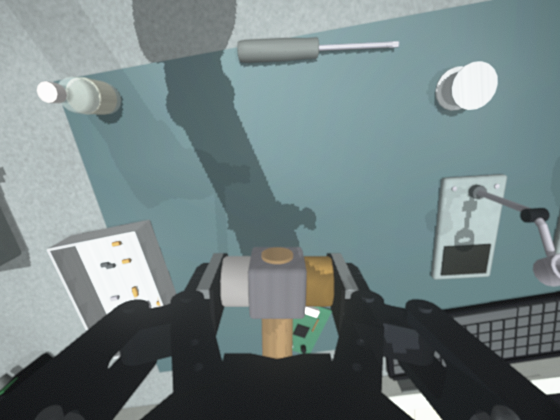

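Request:
play_rows(linear=[[0, -0.01, 0], [0, -0.01, 0], [0, -0.01, 0], [0, -0.01, 0], [0, 0, 0], [0, 0, 0], [0, 0, 0], [0, 0, 0], [0, 0, 0]], dr=[[0.11, -0.007, 0.003], [0.11, -0.007, 0.003], [0.11, -0.007, 0.003], [0.11, -0.007, 0.003], [0.11, -0.007, 0.003], [0.11, -0.007, 0.003], [0.11, -0.007, 0.003], [0.11, -0.007, 0.003], [0, 0, 0]])

```text
t: 21.1
ee_pos: [511.1, -185.9, 269.3]
orientation: [-0.681, -0.003, 1.469]
force: [-0.2, 0.1, -3.5]
gripper_width: 0.596
```

Run:
```python
from h import *
delta([451,103.5,310],np.radians(-50),-.1)
```

```text
t 21.1 j [ 0.62  0.86 -0.76  1.4   0.33  1.97  1.24] pos [ 511.1 -185.9  269.3] F [-0.2  0.1 -3.5]
tilt now 51.01 yaw -0.1022
rotvec tool [-0.0176  0.001   0.0037] | lin in cur axes mm [281.9  44.3  87.2] | in target axes [281.9  41.7  88.2]
```

Request:
play_rows(linear=[[0.035, 0, 0], [0.035, 0, 0], [0.035, 0, 0], [0.035, 0, 0], [0.035, 0, 0], [0.035, 0, 0], [0.035, 0, 0], [0.036, 0, 0], [0, 0, 0], [0, 0, 0]], dr=[[-0.009, 0, 0.002], [-0.009, 0, 0.002], [0, 0, 0], [0, 0, 0], [0, 0, 0], [0, 0, 0], [0, 0, 0], [0, 0, 0], [0, 0, 0], [0, 0, 0]])

```text
t: 21.93
ee_pos: [537.8, 96.1, 276.8]
orientation: [-0.711, 0.0, 1.477]
force: [-0.1, -0.2, -2.7]
gripper_width: 0.595
```

Run:
```python
from h import *
delta([451,103.5,280.7],np.radians(-50),-.1)
s=snap('wrist','w20');t=snap('top','t20');q=snap('scene','s20')
```

```text
t 21.9333 j [ 0.29  0.86 -0.81  1.4   0.11  1.84  0.91] pos [537.8  96.1 276.8] F [-0.1 -0.2 -2.7]
tilt now 49.28 yaw -0.0939
rotvec tool [ 0.0126  0.0038 -0.0048] | lin in cur axes mm [-0.8 63.5 59.8] | in target axes [-1.3 64.3 59. ]
```

View pics/w20.png

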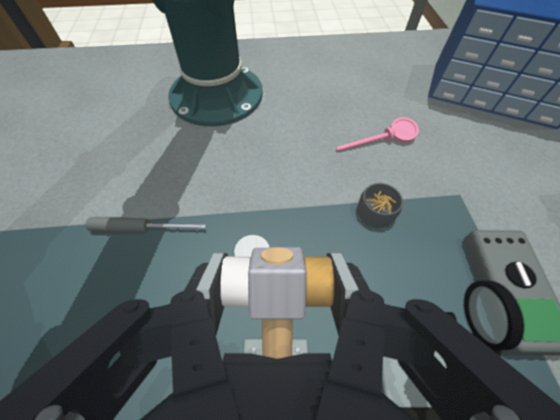

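View pics/s20.png

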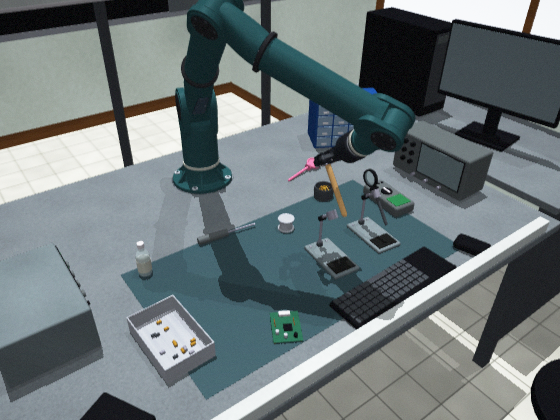

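Request:
play_rows(linear=[[0, 0.021, 0.02], [0, 0.021, 0.02], [-0.001, 0.021, 0.019], [0, 0, 0], [0, 0, 0]], dr=[[0.012, 0.004, -0.005], [0, 0, 0], [0, 0, 0], [0, 0, 0], [0, 0, 0]])

```text
t: 22.5
ee_pos: [452.5, 99.6, 281.6]
orientation: [-0.699, 0.003, 1.463]
force: [1.0, -0.4, -2.2]
gripper_width: 0.596
```

Run:
```python
from h import *
delta([451,103.5,280.7],np.radians(-50),-.1)
t=snap('top','t21');s=snap('scene','s21')
cv2.imwrite('pics/z21a.png',cv2.resize(s['img'][140:250,270:380],None,fx=5,fy=5,interpolation=cv2.INTER_CUBIC)[:,:,::-1])
cv2.imwrite('pics/z21b.png',cv2.resize(t['img'][140:240,200:290],None,fx=6,fy=6,interpolation=cv2.INTER_CUBIC)[:,:,::-1])
```

```text
t 22.5 j [ 0.35  0.76 -0.85  1.62  0.05  1.72  0.89] pos [452.5  99.6 281.6] F [ 1.  -0.4 -2.2]
tilt now 49.97 yaw -0.1075
rotvec tool [ 0.0006 -0.0073  0.0037] | lin in cur axes mm [3.7 2.  0.6] | in target axes [3.7 2.  0.5]
```

View pics/z21a.png

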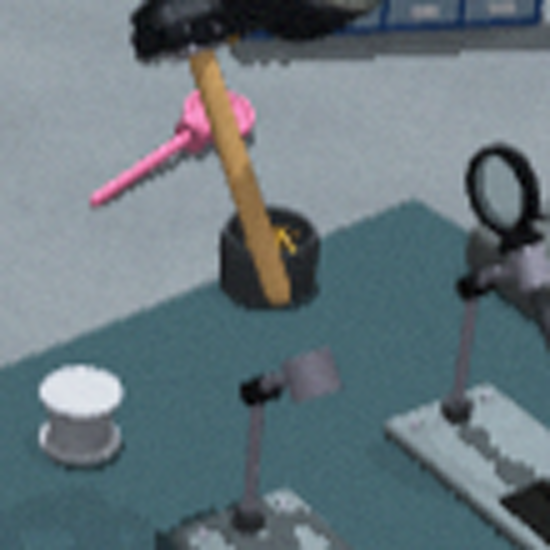

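View pics/z21b.png

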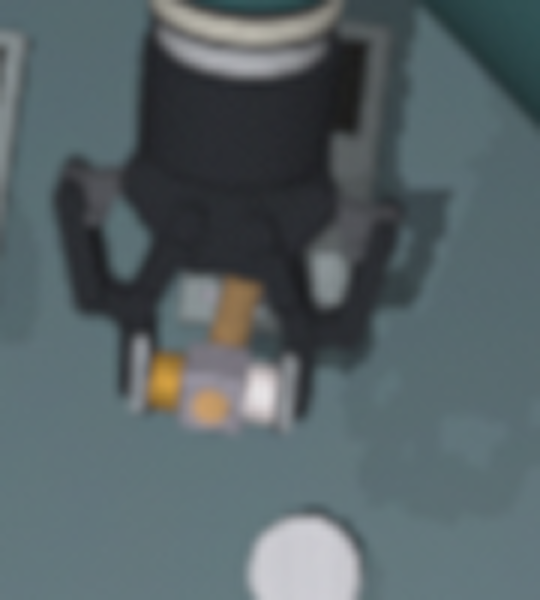

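Run:
```python
from h import *
s=load('s21');f=lambda p:((proj(s,p)-[270,140])*5).round(1)
sx=np.array([np.cos(-.1),np.sin(-.1),0]);sy=np.array([-sx[1],sx[0],0]);cz=-.643*sx+np.array([0,0,.766])
m=np.array([618.5,87,165]);print('mouth',f(m),'low',f(m-25*cz),'sides',f(m+15*(0.766*sx+np.array([0,0,.643]))),f(m-15*(0.766*sx+np.array([0,0,.643]))))
st=s['st'];A=Re(st['orientation']);M=st['ee_pos']+A@[0,-54.5,1.2];ax=A[:,2]
print('M',M,'end pred',f(M-163*ax),'under head',f(M-20*ax), 'axis',ax, M-163*ax)
print('miss of axis at mouth: lateral, perp', ((M-m)-((M-m)@cz)*cz)@sy, ((M-m)-((M-m)@cz)*cz)@(0.766*sx+np.array([0,0,.643])))
P=pts(s)
for a,b in [(275,295),(260,250),(245,200),(232,150),(218,105),(206,65)]:
    u,v=270+round(a/5),140+round(b/5);p=P[v,u];print((u,v),(p@sx).round(1),(p@sy).round(1),p[2].round(1))
print('TCP y',st['ee_pos']@sy,'mouth',m@sx,m@sy)
```

```text
mouth [[305.8 349.2]] low [[319.8 390.5]] sides [[319.  345.3]] [[292.9 352.9]]
M [494.67019502  95.40588011 317.33341324] end pred [[282.4 295.5]] under head [[204.1  58.1]] axis [-0.64013097  0.07210384  0.76487474] [599.01154361  83.65295384 192.65883003]
miss of axis at mouth: lateral, perp -3.9984667886380114 2.927809351713331
(325, 199) 587.9 137.6 194.9
(322, 190) 571.4 136.9 216.3
(319, 180) 555.4 135.8 241.4
(316, 170) 530.3 141.3 259.9
(314, 161) 517.2 141.8 282.7
(311, 153) 506.2 137.5 304.4
TCP y 144.59188582519138 mouth 606.724568976185 148.31233057525145
```

Request:
play_rows(linear=[[0.004, 0.0025, 0], [0, 0, -0.012], [0, 0, -0.013], [0, 0, 0], [0, 0, 0]], dr=[[0, -0.007, 0.004], [0, 0, 0], [0, 0, 0], [0, 0, 0], [0, 0, 0]])

```text
t: 23.02
ee_pos: [468.8, 103.7, 259.3]
orientation: [-0.696, -0.001, 1.471]
force: [-0.8, 0.2, -2.2]
gripper_width: 0.594
```

```bash
cat > chk.py <<'E'
from h import *
import sys
tag=sys.argv[1];s=snap('scene',tag);st=s['st'];A=Re(st['orientation'])
sx=np.array([np.cos(-.1),np.sin(-.1),0]);sy=np.array([-sx[1],sx[0],0]);cz=-.643*sx+np.array([0,0,.766]);n=.766*sx+np.array([0,0,.643])
m=np.array([618.5,87,165]);M=st['ee_pos']+A@[0,-54.5,1.2];ax=A[:,2]
E=M-163*ax;O=M-13*ax
g=lambda p:[round(float((p-m)@k),1) for k in (sy,n,cz)]
print('t',st['t'],'end(lat,perp,axial)',g(E),'origin',g(O),'axis err',(ax@sy).round(3),(ax@n).round(3),'F',st['force'].round(1),'j6',st['joint_pos'][5].round(2),'w',round(st['gripper_width'],3))
cv2.imwrite(f'pics/{tag}z.png',cv2.resize(s['img'][140:260,290:380],None,fx=5,fy=5,interpolation=cv2.INTER_CUBIC)[:,:,::-1])
E
python3 chk.py s22
```

```text
t 23.0167 end(lat,perp,axial) [1.8, -0.6, 7.1] origin [1.7, -0.3, 157.1] axis err -0.001 0.002 F [-0.8  0.2 -2.2] j6 1.72 w 0.594
```

View pics/s22z.png

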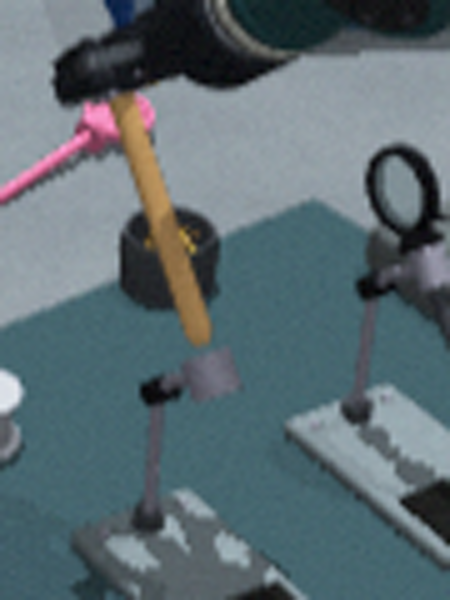

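Request:
play_rows(linear=[[-0.001, 0, -0.007], [0, 0, -0.008], [0, 0, 0], [0, 0, 0]], dr=[[0, 0, 0], [0, 0, 0], [0, 0, 0], [0, 0, 0]])

```text
t: 23.4
ee_pos: [477.8, 101.9, 248.8]
orientation: [-0.698, -0.002, 1.471]
force: [-0.6, -0.2, -2.3]
gripper_width: 0.599
```

```bash
python3 chk.py s23
python3 - <<'E'
from h import *
t=snap('top','t23');cv2.imwrite('pics/z23b.png',cv2.resize(t['img'][140:220,215:280],None,fx=7,fy=7,interpolation=cv2.INTER_CUBIC)[:,:,::-1])
E
```

```text
t 23.4 end(lat,perp,axial) [1.0, -0.1, -6.7] origin [0.8, 0.0, 143.3] axis err -0.002 0.001 F [-0.6 -0.2 -2.3] j6 1.71 w 0.599
```

View pics/s23z.png

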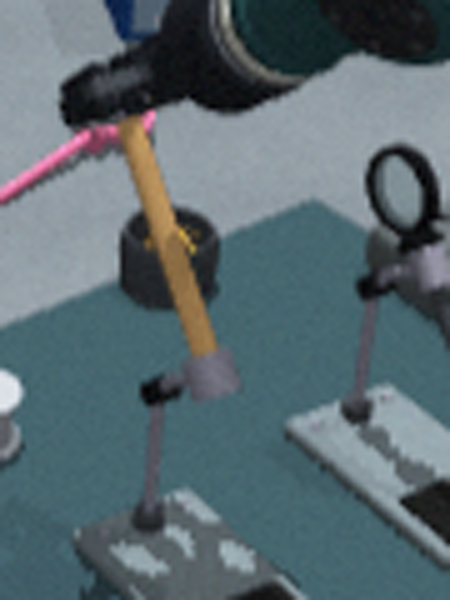

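View pics/z23b.png

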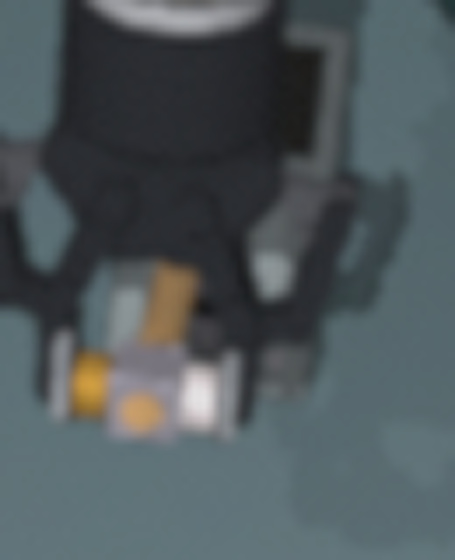

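Entering the mouth, no force. Continue.

Request:
play_rows(linear=[[0, 0, -0.007], [0, 0, -0.008], [0, 0, 0]], dr=[[0, 0, 0], [0, 0, 0], [0, 0, 0]])

```text
t: 23.75
ee_pos: [488.1, 100.6, 236.1]
orientation: [-0.699, -0.001, 1.471]
force: [0.7, -0.6, -2.4]
gripper_width: 0.595
```

Request:
play_rows(linear=[[0, 0, -0.008], [0, 0, -0.008], [0, 0, -0.004], [0, 0, 0]], dr=[[0, 0, 0], [0, 0, 0], [0, 0, 0], [0, 0, 0]])

```text
t: 24.08
ee_pos: [500.5, 99.6, 221.1]
orientation: [-0.698, -0.001, 1.471]
force: [0.7, -0.9, -2.4]
gripper_width: 0.592
```

```bash
python3 chk.py s24
```

```text
t 24.0833 end(lat,perp,axial) [0.9, -0.4, -42.6] origin [0.7, -0.3, 107.4] axis err -0.001 0.001 F [ 0.7 -0.9 -2.4] j6 1.71 w 0.592
```

View pics/s24z.png

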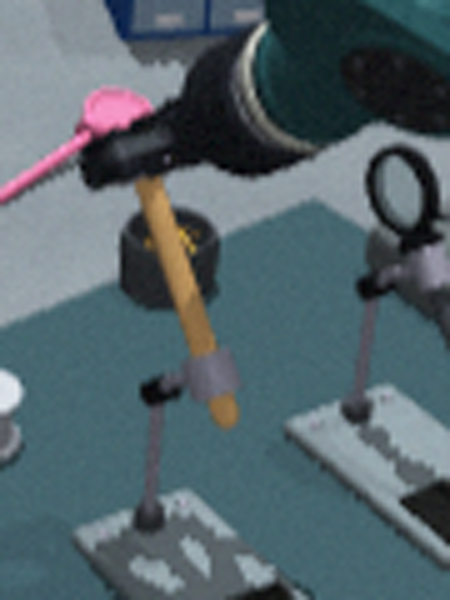

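Request:
play_rows(linear=[[0, 0, -0.01], [0, 0, -0.01], [0, 0, -0.01], [0, 0, -0.01], [0, 0, -0.01], [0, 0, -0.01], [0, 0, 0]], dr=[[0, 0, 0], [0, 0, 0], [0, 0, 0], [0, 0, 0], [0, 0, 0], [0, 0, 0], [0, 0, 0]])

```text
t: 24.72
ee_pos: [539.3, 95.6, 174.0]
orientation: [-0.697, -0.001, 1.47]
force: [-0.9, -0.1, -1.6]
gripper_width: 0.595
```

Request:
play_rows(linear=[[0, 0, -0.01], [0, 0, -0.01], [0, 0, -0.008], [0, 0, -0.006], [0, 0, 0]], dr=[[0, 0, 0], [0, 0, 0], [0, 0, 0], [0, 0, 0], [0, 0, 0]])

```text
t: 25.13
ee_pos: [560.7, 93.7, 148.9]
orientation: [-0.698, -0.001, 1.471]
force: [-0.3, -0.0, -2.5]
gripper_width: 0.594
```

```bash
python3 chk.py s25
```

```text
t 25.1333 end(lat,perp,axial) [1.0, -0.5, -136.8] origin [0.9, -0.4, 13.2] axis err -0.001 0.001 F [-0.3 -0.  -2.5] j6 1.72 w 0.594
```

View pics/s25z.png

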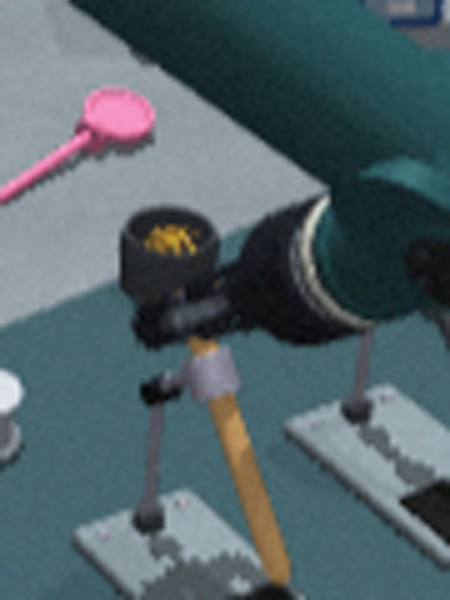

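Run:
```python
from h import *
t=snap('top','t25')
```

```text
(no output)
```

View pics/t25.png

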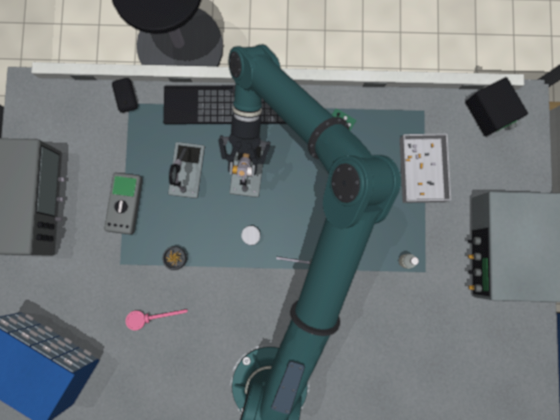

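Request:
play_rows(linear=[[0, 0, -0.005], [0, 0, -0.004], [0, 0, 0]], dr=[[0, 0, 0], [0, 0, 0], [0, 0, 0]])

```text
t: 25.48
ee_pos: [566.3, 93.3, 143.0]
orientation: [-0.699, -0.001, 1.472]
force: [0.3, -0.8, -3.1]
gripper_width: 0.596
```

Request:
play_rows(linear=[[0, 0, -0.002], [0, 0, 0]], dr=[[0, 0, 0], [0, 0, 0]])

```text
t: 25.65
ee_pos: [567.4, 93.4, 141.8]
orientation: [-0.699, -0.002, 1.472]
force: [-0.4, -0.3, -2.2]
gripper_width: 0.598
```

Request:
play_rows(linear=[[0, 0, -0.002], [0, 0, 0]], dr=[[0, 0, 0], [0, 0, 0]])

```text
t: 25.82
ee_pos: [568.7, 93.4, 140.4]
orientation: [-0.699, -0.002, 1.472]
force: [0.1, 0.4, -1.8]
gripper_width: 0.595
```

```bash
python3 chk.py s26
```

```text
t 25.8167 end(lat,perp,axial) [1.7, 0.2, -148.4] origin [1.4, 0.2, 1.6] axis err -0.002 -0.0 F [ 0.1  0.4 -1.8] j6 1.72 w 0.595
```

Request:
play_rows(linear=[[0, 0, -0.002], [0, 0, 0]], dr=[[0, 0, 0], [0, 0, 0]])

```text
t: 26.03
ee_pos: [568.7, 93.3, 140.5]
orientation: [-0.695, -0.002, 1.473]
force: [-3.3, -0.2, 3.0]
gripper_width: 0.598
```

Request:
play_rows(linear=[[0, 0, -0.0015], [0, 0, 0]], dr=[[0, 0, 0], [0, 0, 0]])

```text
t: 26.2
ee_pos: [568.6, 93.2, 140.6]
orientation: [-0.692, -0.002, 1.475]
force: [-6.5, -2.0, 7.6]
gripper_width: 0.596
```

Request:
play_rows(linear=[[0, 0, 0], [0, 0, 0], [0, 0, 0], [0, 0, 0], [0, 0, 0], [0, 0, 0]], dr=[[0, 0, 0], [0, 0, 0], [0, 0, 0], [0, 0, 0], [0, 0, 0], [0, 0, 0]], jaw=1)

```text
t: 26.7
ee_pos: [571.1, 93.1, 137.7]
orientation: [-0.699, -0.002, 1.472]
force: [0.9, 0.5, 0.2]
gripper_width: 0.999
```

```bash
python3 chk.py s27
python3 - <<'E'
from h import *
snap('wrist','w27')
E
```

```text
t 26.7 end(lat,perp,axial) [1.6, 0.4, -152.0] origin [1.4, 0.3, -2.0] axis err -0.002 -0.001 F [0.9 0.5 0.2] j6 1.72 w 0.999
```

View pics/w27.png

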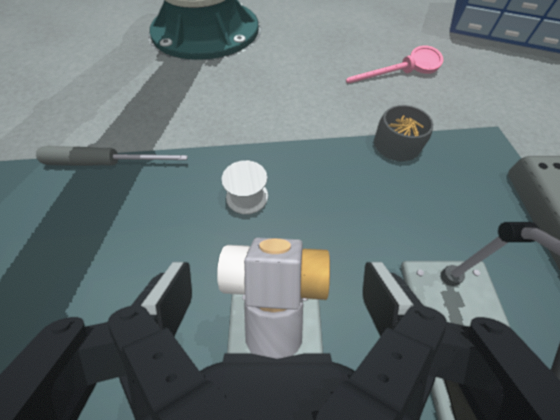

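Request:
play_rows(linear=[[0, -0.01, 0], [0, -0.02, 0], [0, -0.03, 0], [0, -0.03, 0], [0, -0.03, 0], [0, -0.03, 0], [0, -0.03, 0], [0, 0, 0], [0, 0, 0], [0, 0, 0]], dr=[[0, 0, 0], [0, 0, 0], [0, 0, 0], [0, 0, 0], [0, 0, 0], [0, 0, 0], [0, 0, 0], [0, 0, 0], [0, 0, 0], [0, 0, 0]])

```text
t: 27.63
ee_pos: [687.1, 82.4, 232.9]
orientation: [-0.682, 0.002, 1.476]
force: [-0.4, 1.0, 0.2]
gripper_width: 1.002
```

Run:
```python
from h import *
s=snap('wrist','w28');q=snap('scene','s28');print(q['st']['ee_pos'],q['st']['force'],q['st']['joint_pos'].round(2))
cv2.imwrite('pics/s28z.png',cv2.resize(q['img'][140:260,280:410],None,fx=5,fy=5,interpolation=cv2.INTER_CUBIC)[:,:,::-1])
```

```text
[686.91874785  82.52850496 233.03679065] [0.46407105 0.71750972 0.21637562] [ 0.1   1.05 -0.54  0.94  0.1   2.07  1.09]
```

View pics/w28.png

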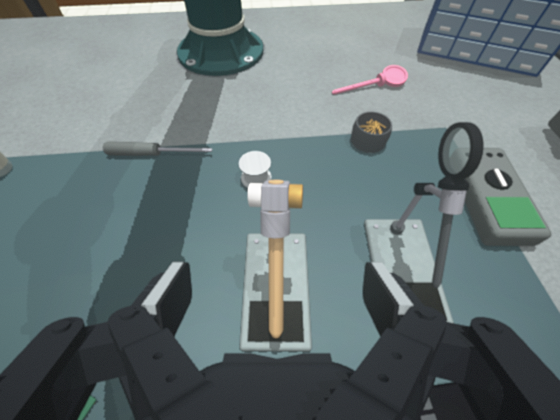

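View pics/s28z.png

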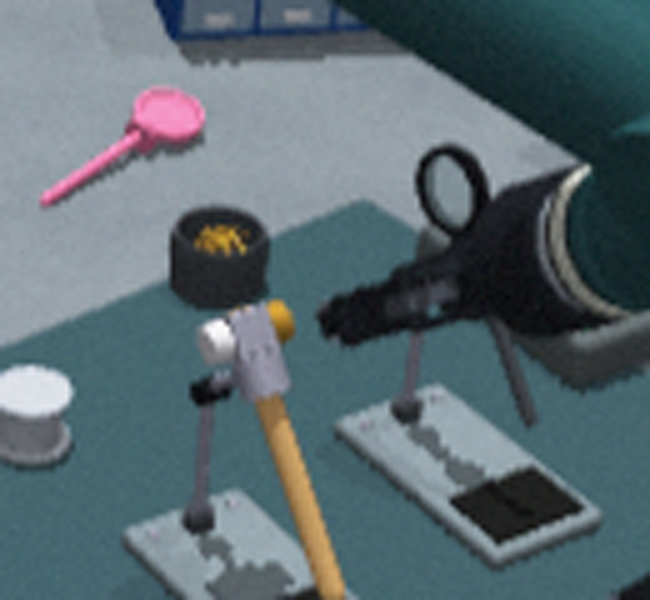

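Request:
play_rows(linear=[[0, 0, 0], [0, 0, 0], [0, 0, 0], [0, 0, 0]], dr=[[-0.1, 0, 0], [-0.1, 0, 0], [0, 0, 0], [0, 0, 0]])

```text
t: 28.07
ee_pos: [687.2, 82.2, 235.5]
orientation: [-0.884, 0.0, 1.476]
force: [-0.4, 0.2, -0.6]
gripper_width: 0.997
```

Run:
```python
from h import *
q=snap('scene','s29');st=q['st'];print(st['t'],st['ee_pos'],st['force'],st['joint_pos'].round(3),st['qvel'].round(3))
```

```text
28.0667 [687.19579541  82.24834296 235.52317463] [-0.42024687  0.22335659 -0.59546805] [ 0.122  0.933 -0.546  1.081  0.148  1.855  1.1  ] [-0.008  0.049  0.043 -0.023  0.007  0.001  0.004]
```

View pics/s29.png

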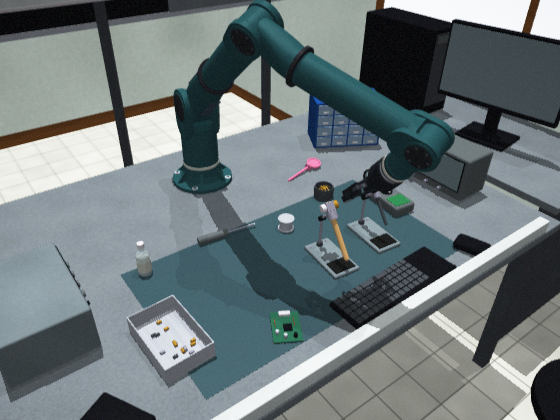

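Both tools are hanging, the bystanders look unmoved, and the robot is clear of everything.

Run:
```python
from cell import r
print(r.hand_in())
```

```text
the job is handed in; nothing more can be done
None
```

I moved the magnifier from the wide collar into the narrow one, then hung the hammer handle-first in the wide collar. I handed the job in at about 28 s of the 67 s allowed.

**Last checks:**
- **Seating:** Both tools were pushed in until a reaction force came back along the collar, about 11 N for the magnifier and 10 N for the hammer. After release the force read about zero. The pictures show the ferrule and the hammer head resting on their collars, handles through.
- **Robot and bench:** The gripper is open and clear of everything. By eye in the last scene picture, nothing else on the bench has moved.

**What disagreed or went wrong:**
- **Reported TCP:** The real finger ends sit about 43 mm (shut) to 57 mm (open) behind the reported TCP. My first grip therefore caught only the top of the lens, so I reopened and gripped deeper, then allowed for this offset from there on.
- **Cameras:** The scene camera and the wrist camera differed by about 3–4 mm sideways.
- **Joint limits:** Joint 7 came close to its limit early on (-3.07 of -3.09). Joint 6 read right at its limits twice, 0.08 before the hammer grasp and 2.07 on the last retreat. I backed off each time.

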